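Put the check weights back in their case

ROBOT

A 7-joint arm with a two-finger parallel gripper is mounted at the origin on a cart in front of the work surface, level with it; the furniture and walls round the work are solid. World frame = base frame: x ahead of the robot, y to its left, z up, the work surface at z = 0. Lengths are in m, angles in rad, forces in N, time in s.
With the tool pointing down it reaches from about 0.425 to 0.875 m from the base axis. Payload 4.7 kg.
Tool frame: the origin (TCP) lies at the very end of the fingers, on their centre line; the grasp point (between the pads) lies 19 mm behind it; z points along the fingers, y is the line along which they close (so a half turn about z gives the same grasp; the last joint's range is limited). The gripper opens to 87 mm and grips with 3 to 60 N. Pads are 19 mm wide; open, the fingers measure 117 mm over their backs; the gripper's body (75 mm by 190 mm) begins 51 mm behind the grasp point.
Start: joints at [0.014, 0.321, -0.07, 1.45, 0.023, 1.371, -0.057], TCP at [0.65, -0, 0.223] pointing down, gripper open.
Joint ranges: [-2.86, 2.86], [-0.3, 2.09], [-1.38, 1.24], [0.06, 2.45], [-1.56, 4.7], [0.09, 2.05], [-2.69, 2.69]. Speed limits (rad/s): [2.57, 2.57, 3.14, 3.14, 3.14, 3.14, 3.14].

INTERFACE

Orientations are given as a rotation vector (axis times angle).
In Python, from bench import ctrl, vision gives the robot as it stands.
- The arm moves only by the tool jog_arm, never from a script. Its argument "increments" is a list of rows, each an object of numbers: "tx", "ty", "tz": the shift along the tool's x, y, z in mm; "wx", "wy", "wz": the turn, a rotation vector about the tool's x, y, z in rad; "gripper": the opening, from 0 (shut) to 1 (fully open). In form: [{"tx": .., "ty": .., "tz": .., "wx": .., "wy": .., "wz": .., "gripper": ..}, ...]. A call has exactly 5 rows; each row is the pose to reach, as a shift and turn from the pose commanded when the call began, along the tool's axes at that moment; what a row does not reach only later rows make up. A row lasts 1/12 s, in which the tool goes at most 41.7 mm and 7.16 degrees, less where a joint would pass 70% of its speed; a pose out of reach is approached as far as the arm can. A call with a gripper value outside its range is refused whole. The fingers move at their own pace and stop on an object; "grip_force" is the grip in N (left out, the last holds). Time passes only in rows, so rows that repeat a pose let the fingers close, or fill a call up. It gives the time, the measured TCP pose, the force, the opening and the grip force at its end, in the units of the state.
- ctrl.get_state(): the state, without advancing time (a new reading comes with each control period).
- vision.get_image(name): name is "scene" or "side" or "wrist"; returns a dict with "color" (384x512x3 uint8, blue, green, red), "fx", "fy", "cx", "cy" (pixels), "extrinsics" (4x4, takes a point from world to camera coordinates). Camera axes: x right, y down, z forward; pixel columns grow to the right and rows downward; lengths in m; the calibration is good to about 2 mm. A picture is of the moment at which its call begins. There is no depth.
- ctrl.close_job(): hands the job in; it is judged then, once.
Trained networks look in the newest picture that a camera, given by its name, has taken for a name from the list of things; names that differ only in an ending like _2 or _b are one class to them, and where a whole thing is asked for, a point or a joint stands for the part that bears it (a point fixed in the world has none). Each returns a list of dicts, best first, with "conf" (0 to 1); they miss things now and then, are a little off and sometimes report something else, mostly with a low value. They report only what shows in the picture. A call takes as long as a camera call. They do not tell look-alikes from the thing itself.
- vision.spot_in(camera, thing): "bbox" ([left, top, right, bottom] in pixels, round what is visible of it).
The state is a dict: "time": time; "joint_positions": joint angles; "qd": joint speeds; "joint_torque": joint torques, N m; "position": TCP position; "tool_rot": TCP orientation; "ft_force": force on the tool from outside, world axes, zero at the start; "torque": the same for the moment, N m; "grip_width": opening from 0.0 (shut) to 1.0 (fully open); "grip_force": force on a finger pad.
Only numpy, scipy, OpenCV 4.12 (cv2) and the standard library are available. Lean on these libraries where they do the work, as an engineer would, in place of code of your own. Each camera call takes 0.05 s, during which the arm holds its last target. There are 200 camera calls.

TASK

The morning check of the scale is done: take the four check weights off the scale and put them back in their wooden case in order of size, each standing right down in the bore made for it, from the smallest in the narrowest bore to the largest in the widest. Carry and set them upright, never letting one tip over. When all four are in, shut the lid of the case completely.

Things in the scene. Friction and masses are not known exactly. Their poses are not given: they have to be found in the camera images.
- weight_50: the smallest of four turned brass check weights, about 0.05 kg, loose and upright on the scale's steel plate, 20 mm above the worktop: round body 22 mm across, 16 mm high; above it a 8 mm neck and a grip knob 13 mm across, the top 12 mm of its 36 mm height. Origin: centre of its underside, z up. The weights stand in any arrangement, 65 mm or more between centres.
- weight_100: the second smallest of four turned brass check weights, about 0.1 kg, loose and upright on the scale's steel plate, 20 mm above the worktop: round body 31 mm across, 18 mm high; above it a 10 mm neck and a grip knob 15 mm across, the top 12 mm of its 40 mm height. Origin: centre of its underside, z up. The weights stand in any arrangement, 65 mm or more between centres.
- weight_200: the second largest of four turned brass check weights, about 0.2 kg, loose and upright on the scale's steel plate, 20 mm above the worktop: round body 40 mm across, 20 mm high; above it a 11 mm neck and a grip knob 17 mm across, the top 12 mm of its 44 mm height. Origin: centre of its underside, z up. The weights stand in any arrangement, 65 mm or more between centres.
- weight_500: the largest of four turned brass check weights, about 0.5 kg, loose and upright on the scale's steel plate, 20 mm above the worktop: round body 49 mm across, 28 mm high; above it a 13 mm neck and a grip knob 20 mm across, the top 12 mm of its 54 mm height. Origin: centre of its underside, z up. The weights stand in any arrangement, 65 mm or more between centres.
- seat_50: the narrowest of the four round bores of the weight case, at the left (+y) end of the row: 29 mm across, 14 mm deep, 3 mm chamfer at the mouth; for the smallest weight. Origin: centre of its flat floor, 26 mm above the worktop; z up, y along the row to the narrow end, x away from the robot to the hinge. The bores lie in one line, centres 50, 58 and 67 mm apart.
- seat_100: the second narrowest of the four round bores of the weight case, second from the left in the row: 38 mm across, 16 mm deep, 3 mm chamfer at the mouth; for the second smallest weight. Origin: centre of its flat floor, 24 mm above the worktop; z up, y along the row to the narrow end, x away from the robot to the hinge. The case is a fixed pale wooden box, 96 x 246 mm.
- seat_200: the second widest of the four round bores of the weight case, third from the left in the row: 47 mm across, 18 mm deep, 3 mm chamfer at the mouth; for the second largest weight. Origin: centre of its flat floor, 22 mm above the worktop; z up, y along the row to the narrow end, x away from the robot to the hinge. The wood round the bores is flat, 40 mm above the worktop.
- seat_500: the widest of the four round bores of the weight case, at the right (-y) end of the row: 56 mm across, 24 mm deep, 3 mm chamfer at the mouth; for the largest weight. Origin: centre of its flat floor, 16 mm above the worktop; z up, y along the row to the narrow end, x away from the robot to the hinge. The hinge line is 54 mm in +x of the row.
- lid (a joint): lid of the case, rad: 0 shut, 1.75 fully open (upright); starts at 1.55 to 1.72. Hinge line along the seats' y, on the case's rear top edge, 54 mm in +x of the row, 40 mm above the worktop. Stiff: stays where left and takes 1 to 4 N at its knob. A hollow cover 96 x 246 x 42 mm that clears the weights in their own bores; open, its top is 140 mm high.
- lid_knob (a point): centre of the 16 mm brass ball on a 7 mm stem, 24 mm out from the middle of the lid's front wall, 120 mm from the hinge line along the lid, 20 mm to its outer side: points up when the lid is open, to the robot when shut (then 60 mm above the worktop). Axes: y along the hinge; when shut, x away from the robot, z up. Pinched along y, the ball can turn in the fingers.
There are look-alikes about, which are no part of the job. What is shaped like the weight_100 but turquoise is not meant. What is shaped like the weight_200 but pink is not meant.

How it is judged:
On the way:
1. all four weights stand in their own bores, lid still open (distance between weight_50 and seat_50 below 0.007 m and angle between each of weight_50, weight_100, weight_200, weight_500's own z axis and vertical below 0.12 rad and distance between weight_100 and seat_100 below 0.007 m and distance between weight_200 and seat_200 below 0.007 m and distance between weight_500 and seat_500 below 0.007 m and value of joint lid above 0.3 rad), for 0.2 s.
At the end, for the whole second after the job is handed in: Each weight stands upright (within 0.12 rad) on the floor of its own bore, its underside centre within 7 mm of the bore floor's centre, at rest, and the lid is shut (below 0.05 rad) and still (distance between weight_50 and seat_50 below 0.007 m and angle between each of weight_50, weight_100, weight_200, weight_500's own z axis and vertical below 0.12 rad and distance between weight_100 and seat_100 below 0.007 m and distance between weight_200 and seat_200 below 0.007 m and distance between weight_500 and seat_500 below 0.007 m and value of joint lid below 0.05 rad and velocity of joint lid below 0.05 rad/s and linear speed of each of weight_50, weight_100, weight_200, weight_500 below 0.02 m/s); the robot touches nothing.
It fails at once if a weight is tipped over (more than 0.7 rad from upright) (angle between any of weight_50, weight_100, weight_200, weight_500's own z axis and vertical above 0.7 rad).
It also fails if it takes over 115 s, if anything falls off the work surface, if the arm or the gripper's body presses on something with over 40 N, if the wrist force passes 120 N, or if a joint passes its speed limit or range.

## Working session

There is one attempt and no reset: what is moved stays moved. The work goes in short steps, Python scripts to look and compute and a tool call to move; the robot and the scene stay as the last step left them, time stands still between calls to the robot, and variables do not carry over. Pictures are saved under pics/ and viewed, at most 14 in all, crops included, and the job is handed in when it is done.

Besides the shell and the picture viewer there is one more tool, called after ">>>" as name(argument=value, ...) on one line, values as JSON. jog_arm: Moves the arm, as the interface text tells. Its arguments: {"type":"object","properties":{"increments":{"type":"array"},"grip_force":{"type":"number"}},"required":["increments"]}

```bash
mkdir -p pics; cat > h.py <<'E'
import numpy as np, cv2
from bench import ctrl, vision
def ray(im,u,v):
    E=np.array(im["extrinsics"]);R=E[:3,:3];t=E[:3,3]
    d=R.T@np.array([(u-im["cx"])/im["fx"],(v-im["cy"])/im["fy"],1]);return -R.T@t,d
def at_z(im,u,v,z):
    o,d=ray(im,u,v);return o+d*(z-o[2])/d[2]
def proj(im,p):
    E=np.array(im["extrinsics"]);c=E[:3,:3]@np.array(p)+E[:3,3]
    return np.array([im["fx"]*c[0]/c[2]+im["cx"],im["fy"]*c[1]/c[2]+im["cy"]])
E
python3 - <<'E'
from h import *
print({k:np.round(v,3) for k,v in ctrl.get_state().items()})
ims={n:vision.get_image(n) for n in("scene","side")}
cv2.imwrite("pics/a.png",ims["scene"]["color"]);cv2.imwrite("pics/b.png",ims["side"]["color"])
for n in ims:
    print(n,np.round(ray(ims[n],256,192),2).tolist(),ims[n]["fx"])
    for k in "weight_50 weight_100 weight_200 weight_500 seat_50 seat_100 seat_200 seat_500 lid_knob".split():
        print(n,k,[(np.round(d["bbox"]).tolist(),round(d["conf"],2)) for d in vision.spot_in(n,k)[:4]])
E
```

```text
{'time': np.float64(0.0), 'joint_positions': array([ 0.014,  0.322, -0.07 ,  1.452,  0.023,  1.371, -0.057]), 'qd': array([-0.001, -0.001,  0.   ,  0.001, -0.001, -0.001,  0.002]), 'joint_torque': array([-0.0000e+00, -4.9128e+01, -4.0400e-01, -3.1253e+01, -6.4000e-02,
        4.4000e-02,  0.0000e+00]), 'position': array([ 0.649, -0.   ,  0.221]), 'tool_rot': array([-2.220e+00, -2.221e+00,  2.000e-03]), 'ft_force': array([ 0.031, -0.57 ,  0.009]), 'torque': array([-0.034,  0.019, -0.002]), 'grip_force': np.float64(0.0), 'grip_width': np.float64(0.999)}
scene [[-0.16, 0.76, 0.53], [0.7, -0.54, -0.47]] 452.33243271112696
scene weight_50 [([234.0, 206.0, 256.0, 241.0], 0.93), ([214.0, 197.0, 232.0, 226.0], 0.86), ([155.0, 250.0, 173.0, 274.0], 0.85), ([140.0, 237.0, 156.0, 256.0], 0.82)]
scene weight_100 [([234.0, 206.0, 256.0, 241.0], 0.93), ([214.0, 197.0, 232.0, 226.0], 0.86), ([155.0, 250.0, 173.0, 274.0], 0.85), ([140.0, 237.0, 156.0, 256.0], 0.82)]
scene weight_200 [([234.0, 206.0, 256.0, 241.0], 0.93), ([214.0, 197.0, 232.0, 226.0], 0.86), ([155.0, 250.0, 173.0, 274.0], 0.85), ([1
[... 1723 characters left out ...]
.0, 183.0, 295.0, 201.0], 0.71), ([280.0, 150.0, 316.0, 168.0], 0.61), ([264.0, 172.0, 299.0, 191.0], 0.58)]
side seat_100 [([270.0, 161.0, 309.0, 178.0], 0.81), ([254.0, 183.0, 295.0, 201.0], 0.71), ([280.0, 150.0, 316.0, 168.0], 0.61), ([264.0, 172.0, 299.0, 191.0], 0.58)]
side seat_200 [([270.0, 161.0, 309.0, 178.0], 0.81), ([254.0, 183.0, 295.0, 201.0], 0.71), ([280.0, 150.0, 316.0, 168.0], 0.61), ([264.0, 172.0, 299.0, 191.0], 0.58)]
side seat_500 [([270.0, 161.0, 309.0, 178.0], 0.81), ([254.0, 183.0, 295.0, 201.0], 0.71), ([280.0, 150.0, 316.0, 168.0], 0.61), ([264.0, 172.0, 299.0, 191.0], 0.58)]
side lid_knob [([226.0, 116.0, 284.0, 190.0], 0.58), ([264.0, 170.0, 299.0, 189.0], 0.41)]
```

View pics/a.png

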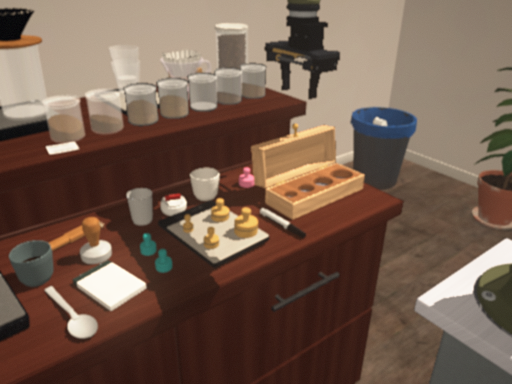

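View pics/b.png

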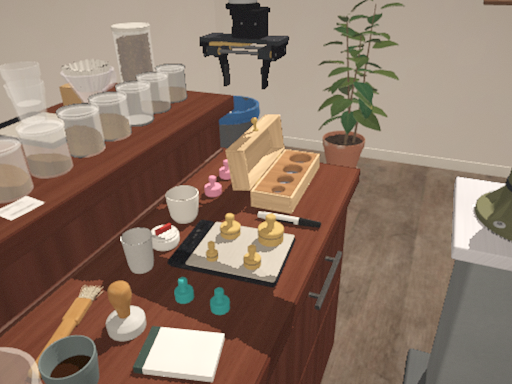

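The scene view shows four brass weights on the steel plate: about (246,222) largest, (220,210), (211,237) and (187,222). The two turquoise ones at (148,243) and (163,261) and the pink ones at about (247,177) are look-alikes. The case is at (310,180) with its lid open. I'll confirm with a crop and locate them from both views.

```bash
python3 - <<'E'
from h import *
ims={n:vision.get_image(n) for n in("scene","side")}
c=ims["scene"]["color"][165:285,130:290];cv2.imwrite("pics/c.png",cv2.resize(c,None,fx=5,fy=5,interpolation=cv2.INTER_CUBIC)[:600])
for n in ims:
    im=ims[n]
    for k in("weight_50","seat_50"):
        for d in vision.spot_in(n,k):
            b=np.array(d["bbox"]);u=(b[0]+b[2])/2;v=(b[1]+b[3])/2
            z=0.042 if k[0]=="w" else .038
            print(n,k,b.round(),round(d["conf"],2),"mid@z",at_z(im,u,v,z).round(3)[:2], "width mm",round(1e3*(b[2]-b[0])/im["fx"]*np.linalg.norm(at_z(im,u,v,z)-ray(im,0,0)[0])))
E
```

```text
scene weight_50 [234. 208. 258. 240.] 0.91 mid@z [0.469 0.294] width mm 48
scene weight_50 [236. 172. 250. 186.] 0.8 mid@z [0.639 0.177] width mm 33
scene weight_50 [212. 198. 233. 226.] 0.77 mid@z [0.537 0.306] width mm 44
scene weight_50 [300. 170. 341. 190.] 0.73 mid@z [0.525 0.027] width mm 100
scene weight_50 [153. 251. 173. 274.] 0.65 mid@z [0.453 0.489] width mm 36
scene weight_50 [141. 235. 157. 256.] 0.54 mid@z [0.515 0.487] width mm 31
scene weight_50 [202. 225. 218. 246.] 0.48 mid@z [0.478 0.375] width mm 31
scene seat_50 [304. 169. 338. 188.] 0.75 mid@z [0.534 0.016] width mm 83
scene seat_50 [319. 162. 358. 181.] 0.72 mid@z [ 0.536 -0.049] width mm 103
scene seat_50 [284. 175. 324. 196.] 0.7 mid@z [0.53  0.076] width mm 95
scene seat_50 [273. 184. 304. 203.] 0.63 mid@z [0.522 0.132] width mm 72
side weight_50 [207. 290. 232. 314.] 0.98 mid@z [0.475 0.497] width mm 39
side weight_50 [258. 212. 283. 246.] 0.9 mid@z [0.475 0.287] width mm 47
side weight_50 [174. 278. 194. 302.] 0.84 mid@z [0.538 0.494] width mm 33
side weight_50 [204. 178. 221. 197.] 0.72 mid@z [0.654 0.181] width mm 40
side weight_50 [206. 243. 218. 262.] 0.7 mid@z [0.544 0.392] width mm 21
side weight_50 [242. 244. 260. 274.] 0.68 mid@z [0.472 0.384] width mm 30
side weight_50 [221. 216. 242. 242.] 0.61 mid@z [0.544 0.314] width mm 40
side weight_50 [222. 159. 229. 182.] 0.53 mid@z [0.665 0.092] width mm 16
side weight_50 [226. 115. 283. 192.] 0.41 mid@z [ 0.639 -0.026] width mm 149
side seat_50 [264. 172. 297. 189.] 0.93 mid@z [0.527 0.086] width mm 77
side seat_50 [256. 184. 295. 198.] 0.87 mid@z [0.521 0.137] width mm 86
side seat_50 [272. 161. 307. 176.] 0.76 mid@z [0.527 0.019] width mm 85
side seat_50 [280. 149. 315. 169.] 0.6 mid@z [ 0.528 -0.04 ] width mm 90
```

View pics/c.png

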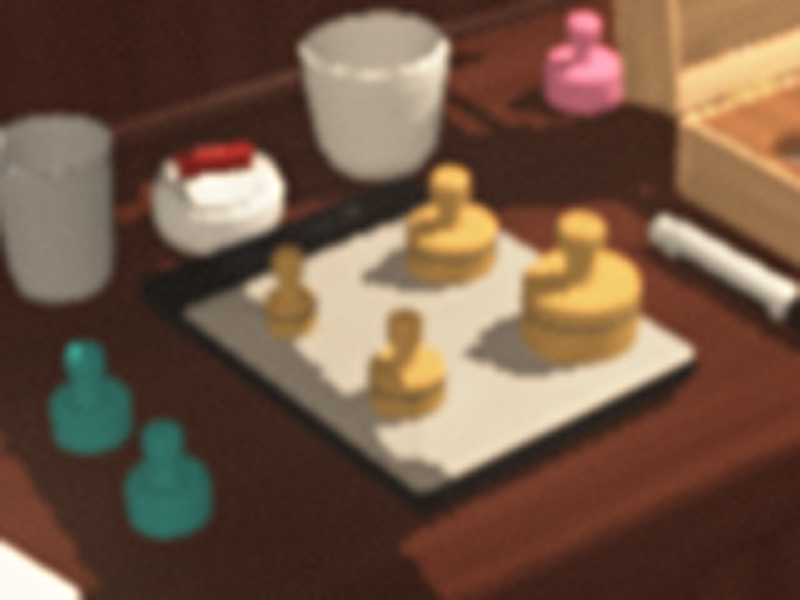

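The crop confirms the four brass weights: 500 at crop (580,285), 200 at (450,225), 100 at (407,365) and 50 at (290,295). Turquoise and pink are excluded. I'll turn the tool 90° above the case so the gripper closes along y.

>>> jog_arm(increments=[{"tx": 10,"ty": -26,"wz": -0.12,"gripper": 0.6},{"tx": 20,"ty": -52,"wz": -0.24,"gripper": 0.6},{"tx": 30,"ty": -78,"wz": -0.36,"gripper": 0.6},{"tx": 40,"ty": -104,"wz": -0.48,"gripper": 0.6},{"tx": 50,"ty": -130,"wz": -0.6,"gripper": 0.6}], grip_force=25)

```text
validation failed for argument at $.in...
```

>>> jog_arm(increments=[{"wz": -0.12,"gripper": 0.6},{"wz": -0.24,"gripper": 0.6},{"wz": -0.36,"gripper": 0.6},{"wz": -0.48,"gripper": 0.6},{"wz": -0.6,"gripper": 0.6}])

```text
validation failed for argument at $.in...
```

>>> jog_arm(increments=[{"wz": -0.12,"gripper": 0.6},{"wz": -0.24,"gripper": 0.6},{"wz": -0.37,"gripper": 0.6},{"wz": -0.37,"gripper": 0.6},{"wz": -0.37,"gripper": 0.6}])

```text
validation failed for argument at $.in...
```

```bash
python3 - <<'E'
from h import *
im=vision.get_image("wrist");cv2.imwrite("pics/d.png",im["color"])
s=ctrl.get_state();print(s["position"],s["tool_rot"],s["grip_width"],s["joint_positions"],np.array(im["extrinsics"]).round(3),im["fx"])
for d in vision.spot_in("wrist","seat_50"):
    b=np.array(d["bbox"]);u=(b[0]+b[2])/2;v=(b[1]+b[3])/2
    print(b.round(1),round(d["conf"],2),at_z(im,u,v,.04).round(4),at_z(im,b[0],v,.04).round(4)[:2],at_z(im,b[2],v,.04).round(4)[:2])
E
```

```text
[ 6.50028822e-01 -1.43926936e-05  2.22581722e-01] [2.22134076e+00 2.22141888e+00 3.41164393e-05] 0.9964372879037791 [ 0.01409907  0.32102459 -0.07012188  1.45047812  0.02261088  1.37080125
 -0.05690721] [[ 1.    -0.001 -0.    -0.649]
 [-0.001 -0.966  0.258 -0.031]
 [-0.    -0.258 -0.966  0.391]
 [ 0.     0.     0.     1.   ]] 302.19948957254843
[105.6 125.7 182.2 181.4] 0.93 [0.5229 0.0243 0.04  ] [0.4791 0.0243] [0.5668 0.0243]
[116.6 180.8 188.8 239.6] 0.71 [ 0.527  -0.0439  0.04  ] [ 0.4836 -0.0439] [ 0.5705 -0.0439]
[ 97.5  74.1 179.2 127.9] 0.66 [0.5224 0.0819 0.04  ] [0.4776 0.0819] [0.5671 0.0819]
[ 91.2  25.6 173.8  76.3] 0.57 [0.5212 0.1324 0.04  ] [0.4778 0.1324] [0.5647 0.1323]
```

View pics/d.png

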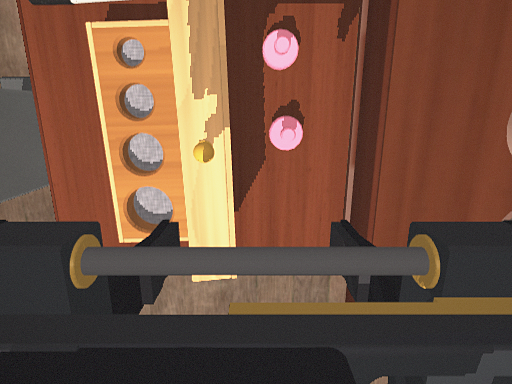

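The wrist view shows the case with four bores at about (132,52), (138,100), (146,152) and (154,206), and the lid knob at (203,152). The moves were refused, so I'll try them with every field filled in.

>>> jog_arm(increments=[{"tx": 10,"ty": -26,"tz": 0,"wx": 0,"wy": 0,"wz": -0.12,"gripper": 0.6},{"tx": 20,"ty": -52,"tz": 0,"wx": 0,"wy": 0,"wz": -0.24,"gripper": 0.6},{"tx": 30,"ty": -78,"tz": 0,"wx": 0,"wy": 0,"wz": -0.36,"gripper": 0.6},{"tx": 40,"ty": -104,"tz": 0,"wx": 0,"wy": 0,"wz": -0.48,"gripper": 0.6},{"tx": 50,"ty": -130,"tz": 0,"wx": 0,"wy": 0,"wz": -0.6,"gripper": 0.6}], grip_force=25)

```text
time: 1.82
position: [0.5188, 0.0504, 0.2225]
tool_rot: [1.457, 2.783, -0.0]
ft_force: [0.3, -0.6, 0.2]
grip_width: 0.707
grip_force: 0.0
```

>>> jog_arm(increments=[{"tx": 0,"ty": 0,"tz": 0,"wx": 0,"wy": 0,"wz": -0.12,"gripper": 0.6},{"tx": 0,"ty": 0,"tz": 0,"wx": 0,"wy": 0,"wz": -0.24,"gripper": 0.6},{"tx": 0,"ty": 0,"tz": 0,"wx": 0,"wy": 0,"wz": -0.36,"gripper": 0.6},{"tx": 0,"ty": 0,"tz": 0,"wx": 0,"wy": 0,"wz": -0.48,"gripper": 0.6},{"tx": 0,"ty": 0,"tz": 0,"wx": 0,"wy": 0,"wz": -0.6,"gripper": 0.6}])

```text
time: 2.23
position: [0.52, 0.05, 0.2228]
tool_rot: [0.57, 3.089, -0.0]
ft_force: [-0.5, 0.1, -0.0]
grip_width: 0.607
grip_force: 0.0
```

>>> jog_arm(increments=[{"tx": 0,"ty": 0,"tz": 0,"wx": 0,"wy": 0,"wz": -0.12,"gripper": 0.6},{"tx": 0,"ty": 0,"tz": 0,"wx": 0,"wy": 0,"wz": -0.24,"gripper": 0.6},{"tx": 0,"ty": 0,"tz": 0,"wx": 0,"wy": 0,"wz": -0.37,"gripper": 0.6},{"tx": 0,"ty": 0,"tz": 0,"wx": 0,"wy": 0,"wz": -0.37,"gripper": 0.6},{"tx": 0,"ty": 0,"tz": 0,"wx": 0,"wy": 0,"wz": -0.37,"gripper": 0.6}])

```text
time: 2.65
position: [0.52, 0.05, 0.2227]
tool_rot: [0.006, 3.141, 0.0]
ft_force: [0.2, -0.8, 0.3]
grip_width: 0.601
grip_force: 0.0
```

```bash
python3 - <<'E'
from h import *
im=vision.get_image("wrist");cv2.imwrite("pics/e.png",im["color"])
np.save("e.npy",im["extrinsics"])
s=ctrl.get_state();print(s["position"],s["tool_rot"],s["grip_width"],s["joint_positions"],np.array(im["extrinsics"]).round(3),im["fx"])
for k in("seat_50","weight_50"):
  for d in vision.spot_in("wrist",k):
    b=np.array(d["bbox"]);u=(b[0]+b[2])/2;v=(b[1]+b[3])/2
    print(k,b.round(1),round(d["conf"],2),at_z(im,u,v,.04).round(4))
E
```

```text
[0.5200132  0.04994368 0.22262614] [ 6.55941646e-03  3.14142019e+00 -5.18832612e-05] 0.6020841228088181 [ 0.04544928  0.05877466 -0.19945668  1.75940186  0.0120615   1.32443748
  1.41000844] [[ 0.005  1.    -0.001 -0.053]
 [ 0.966 -0.004  0.257 -0.533]
 [ 0.257 -0.002 -0.966  0.257]
 [ 0.     0.     0.     1.   ]] 302.19948957254843
seat_50 [139.4 146.9 205.9 218. ] 0.87 [ 0.5293 -0.0456  0.04  ]
seat_50 [258.2 142.  308.6 213.1] 0.86 [0.524  0.0842 0.04  ]
seat_50 [204.4 141.7 262.2 221.1] 0.69 [0.5283 0.0256 0.04  ]
seat_50 [305.6 141.1 347.9 212.1] 0.6 [0.5231 0.1348 0.04  ]
weight_50 [440.8 182.4 488.8 214.7] 0.92 [0.5504 0.3004 0.04  ]
weight_50 [439.3 111.9 498.2 158.1] 0.65 [0.4759 0.2919 0.04  ]
```

View pics/e.png

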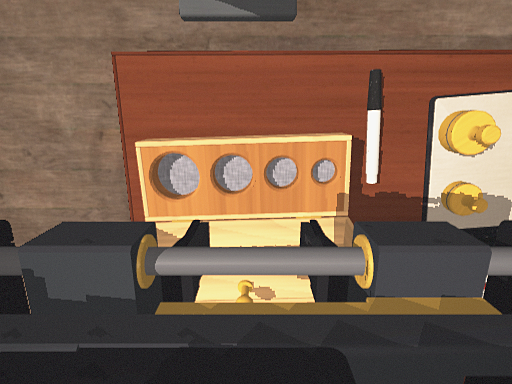

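Seen top-down, the four bores are at about (178,175), (233,173), (282,172) and (324,171), with the brass weights at (468,132) and (465,198). I'll rectify to the plane z=0.04 to measure the bores.

```bash
cat >> h.py <<'E'
def rectify(im,x0,x1,y0,y1,z,s=2000):
    w=np.float32([proj(im,(x,y,z)) for x,y in((x0,y0),(x0,y1),(x1,y1),(x1,y0))])
    W,H=int((y1-y0)*s),int((x1-x0)*s)
    M=cv2.getPerspectiveTransform(w,np.float32([[0,0],[W,0],[W,H],[0,H]]))
    return cv2.warpPerspective(im["color"],M,(W,H),flags=cv2.INTER_CUBIC)
E
python3 - <<'E'
from h import *
im=vision.get_image("wrist")
r=rectify(im,.46,.60,-.10,.18,.04)
g=cv2.GaussianBlur(r,(5,5),0)
hsv=cv2.cvtColor(g,cv2.COLOR_BGR2HSV)
print([hsv[int((x-.46)*2000),int((y+.1)*2000)].tolist() for x,y in((.525,.055),(.529,-.045),(.525,.16),(.50,.11))])
m=((hsv[...,1]<110)|(hsv[...,2]<110)).astype(np.uint8)*255
m[:10]=0
cs,_=cv2.findContours(m,cv2.RETR_EXTERNAL,cv2.CHAIN_APPROX_NONE)
for c in cs:
    if cv2.contourArea(c)>800 and len(c)>5:
        (u,v),rr=cv2.minEnclosingCircle(c);print("enc",.46+v/2000,-.1+u/2000,rr); cv2.drawContours(r,[c],-1,(0,255,0),1)
print(cv2.HoughCircles(cv2.cvtColor(g,cv2.COLOR_BGR2GRAY),cv2.HOUGH_GRADIENT,1.5,60,param1=80,param2=30,minRadius=25,maxRadius=70))
cv2.imwrite("pics/f.png",r)
E
```

```text
[[14, 165, 230], [177, 13, 192], [21, 110, 253], [14, 161, 235]]
enc 0.5914012756347656 0.067 145.7943572998047
enc 0.5156063995361329 0.1303399658203125 27.40130043029785
enc 0.5169705886840821 0.08173529052734374 36.58909606933594
enc 0.5172784805297852 0.025565826416015625 44.339073181152344
enc 0.5183219184875488 -0.03767808151245118 51.899436950683594
enc 0.5295000000000001 0.0315 246.3514862060547
enc 0.5385 0.04749999999999999 286.3861999511719
enc 0.5326828384399415 -0.053250000000000006 162.2779998779297
[[[249.75     122.25      53.35    ]
  [110.25     123.75      57.4     ]
  [363.75     114.75      38.5     ]
  [465.75     114.75      34.3     ]
  [483.75     273.75      64.15    ]
  [300.75     173.25      52.6     ]
  [179.25     185.25      50.949997]
  [419.25     180.75      47.65    ]
  [ 99.75     209.25      54.25    ]
  [480.75     182.25      44.35    ]
  [159.75     264.75      35.05    ]]]
```

View pics/f.png

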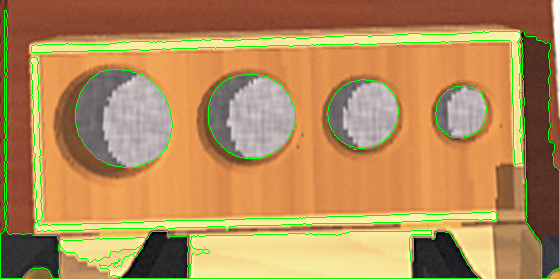

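The grey floors give the bore centres at about (0.5185,0.133), (0.520,0.083), (0.521,0.0245) and (0.5235,-0.043), with the row yawed about 1.5°. Next I'll move over the scale.

>>> jog_arm(increments=[{"tx": -2,"ty": 37,"tz": 0,"wx": 0,"wy": 0,"wz": 0,"gripper": 0.5},{"tx": -4,"ty": 74,"tz": 0,"wx": 0,"wy": 0,"wz": 0,"gripper": 0.5},{"tx": -6,"ty": 111,"tz": 0,"wx": 0,"wy": 0,"wz": 0,"gripper": 0.5},{"tx": -8,"ty": 148,"tz": 0,"wx": 0,"wy": 0,"wz": 0,"gripper": 0.5},{"tx": -10,"ty": 180,"tz": 0,"wx": 0,"wy": 0,"wz": 0,"gripper": 0.5}])

```text
time: 3.27
position: [0.5298, 0.2327, 0.2228]
tool_rot: [0.002, 3.141, 0.001]
ft_force: [1.3, -0.3, 0.5]
grip_width: 0.501
grip_force: 0.0
```

>>> jog_arm(increments=[{"tx": 0,"ty": 37,"tz": 0,"wx": 0,"wy": 0,"wz": 0,"gripper": 0.5},{"tx": 0,"ty": 74,"tz": 0,"wx": 0,"wy": 0,"wz": 0,"gripper": 0.5},{"tx": 0,"ty": 105,"tz": 0,"wx": 0,"wy": 0,"wz": 0,"gripper": 0.5},{"tx": 0,"ty": 115,"tz": 0,"wx": 0,"wy": 0,"wz": 0,"gripper": 0.5},{"tx": 0,"ty": 115,"tz": 0,"wx": 0,"wy": 0,"wz": 0,"gripper": 0.5}])

```text
time: 3.68
position: [0.5285, 0.349, 0.222]
tool_rot: [0.007, -3.14, -0.003]
ft_force: [-0.8, 0.1, -0.9]
grip_width: 0.502
grip_force: 0.0
```

```bash
python3 - <<'E'
from h import *
im=vision.get_image("wrist");c=im["color"]
s=ctrl.get_state();print(s["position"],s["tool_rot"],s["joint_positions"].round(2))
print("cam",ray(im,0,0)[0])
h=cv2.cvtColor(c,cv2.COLOR_BGR2HSV)
for d in vision.spot_in("wrist","weight_50"):
    b=np.array(d["bbox"]);u=(b[0]+b[2])/2;v=(b[1]+b[3])/2
    print(b.round(1),round(d["conf"],2),at_z(im,u,v,.04).round(4))
np.save("im.npy",c)
cv2.imwrite("pics/g.png",c)
E
```

```text
[0.52964825 0.34589797 0.22203477] [ 1.61252395e-03 -3.14071304e+00  7.32218036e-04] [-0.31  0.31 -0.39  1.49  0.12  1.37  0.86]
cam [0.45808225 0.34930189 0.38504864]
[273.7 180.3 295.8 202. ] 0.83 [0.5481 0.3856 0.04  ]
[199.8 173.7 234.1 208.7] 0.81 [0.5484 0.3056 0.04  ]
[263.6 115.1 290.1 141.3] 0.78 [0.4753 0.3746 0.04  ]
[184.9 103.9 223.5 151.1] 0.78 [0.4749 0.2934 0.04  ]
[333.3 176.8 366.1 204. ] 0.68 [0.5469 0.4622 0.04  ]
[342.  127.5 369.6 152.5] 0.58 [0.4881 0.4641 0.04  ]
```

View pics/g.png

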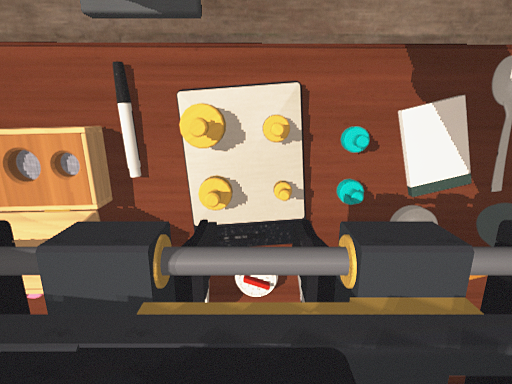

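The plate shows weights 500 at (202,126), 200 at (215,193), 100 at (277,128) and 50 at (284,191). An enlarged, rectified crop will give exact centres.

```bash
python3 - <<'E'
from h import *
im=vision.get_image("wrist");c=im["color"]
print(ctrl.get_state()["position"].round(4), ray(im,0,0)[0].round(4))
h=cv2.cvtColor(c,cv2.COLOR_BGR2HSV)
m=((h[...,0]>15)&(h[...,0]<32)&(h[...,1]>140)).astype(np.uint8)*255
m[215:]=0;m[:,:172]=0
cs,_=cv2.findContours(m,cv2.RETR_EXTERNAL,cv2.CHAIN_APPROX_NONE)
big=cv2.resize(c[90:215,170:310],None,fx=4.8,fy=4.8,interpolation=cv2.INTER_CUBIC)
dim={50:(11,16,36,6.5),100:(15.5,18,40,7.5),200:(20,20,44,8.5),500:(24.5,28,54,10)}
g={50:(.546,.388),100:(.473,.378),200:(.547,.308),500:(.473,.292)}
from scipy.optimize import least_squares
a=np.linspace(0,2*np.pi,90,endpoint=False)
for k,(r,hb,ht,rk) in dim.items():
    def hull(p):
        pts=[]
        for z,rr in((.02,r),(.02+hb/1e3,r),(.02+(ht-12)/1e3,rk),(.02+ht/1e3,rk)):
            pts+=[proj(im,(p[0]+rr/1e3*np.cos(t),p[1]+rr/1e3*np.sin(t),z)) for t in a[::3]]
        return cv2.convexHull(np.float32(pts))
    u,v=proj(im,(*g[k],.04))
    cc=[x for x in cs if cv2.contourArea(x)>60]
    x=min(cc,key=lambda x:np.hypot(*(x.reshape(-1,2).mean(0)-(u,v))))
    ch=cv2.convexHull(x).reshape(-1,2).astype(float)
    b=cv2.boundingRect(x)
    f=lambda p:[cv2.pointPolygonTest(hull(p),(float(q[0]),float(q[1])),True)-.5 for q in ch]
    s=least_squares(f,g[k],diff_step=1e-3);p=s.x
    print(k,p.round(4),"rms px",np.sqrt(np.mean(s.fun**2)).round(2),b)
    hp=((hull(p).reshape(-1,2)+.5-(170,90))*4.8).astype(int);cv2.polylines(big,[hp],True,(0,0,255),1)
    e=np.array([proj(im,(p[0]+rk/1e3*np.cos(t),p[1]+rk/1e3*np.sin(t),.02+ht/1e3)) for t in a]);cv2.polylines(big,[((e+.5-(170,90))*4.8).astype(int)],True,(255,0,0),1)
cv2.imwrite("pics/i.png",big)
E
```

```text
[0.531  0.3428 0.2223] [0.4599 0.3452 0.3851]
50 [0.549  0.3839] rms px 0.55 (279, 179, 18, 19)
100 [0.4755 0.3743] rms px 0.31 (268, 113, 27, 27)
200 [0.5523 0.303 ] rms px 0.47 (204, 174, 33, 34)
500 [0.4728 0.2918] rms px 0.49 (185, 102, 46, 44)
```

View pics/i.png

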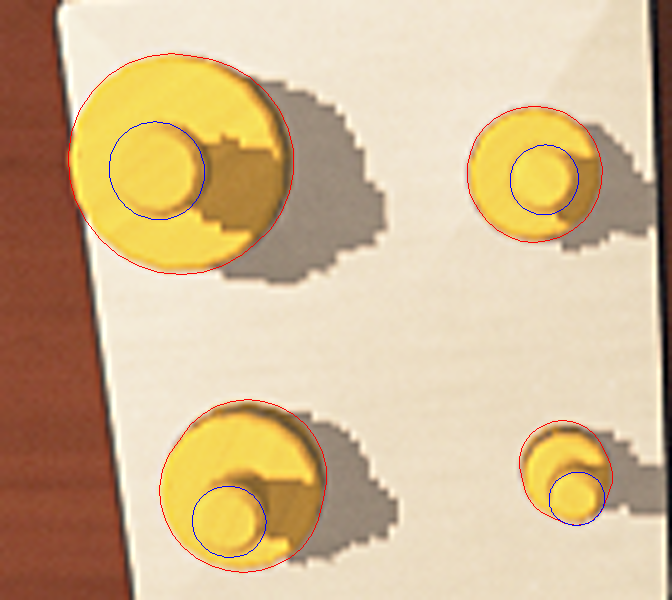

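The fit is good: 50 at (0.549,0.384), 100 at (0.4755,0.374), 200 at (0.552,0.303) and 500 at (0.473,0.292). I'll pick weight_500 first.

>>> jog_arm(increments=[{"tx": 28,"ty": -26,"tz": 10,"wx": 0,"wy": 0,"wz": 0,"gripper": 0.5},{"tx": 57,"ty": -53,"tz": 25,"wx": 0,"wy": 0,"wz": 0,"gripper": 0.5},{"tx": 57,"ty": -53,"tz": 60,"wx": 0,"wy": 0,"wz": 0,"gripper": 0.5},{"tx": 57,"ty": -53,"tz": 90,"wx": 0,"wy": 0,"wz": 0,"gripper": 0.5},{"tx": 57,"ty": -53,"tz": 120,"wx": 0,"wy": 0,"wz": 0,"gripper": 0.5}])

```text
time: 4.25
position: [0.4742, 0.2886, 0.1024]
tool_rot: [0.009, 3.139, -0.002]
ft_force: [0.9, 1.1, -0.7]
grip_width: 0.499
grip_force: 0.0
```

>>> jog_arm(increments=[{"tx": 0,"ty": 0,"tz": 0,"wx": 0,"wy": 0,"wz": 0,"gripper": 0.5},{"tx": 0,"ty": 0,"tz": 0,"wx": 0,"wy": 0,"wz": 0,"gripper": 0.5},{"tx": 0,"ty": 0,"tz": 0,"wx": 0,"wy": 0,"wz": 0,"gripper": 0.5},{"tx": 0,"ty": 0,"tz": 0,"wx": 0,"wy": 0,"wz": 0,"gripper": 0.5},{"tx": 0,"ty": 0,"tz": 0,"wx": 0,"wy": 0,"wz": 0,"gripper": 0.5}])

```text
time: 4.67
position: [0.4747, 0.2926, 0.1047]
tool_rot: [0.002, 3.138, 0.003]
ft_force: [0.3, 0.9, 0.2]
grip_width: 0.502
grip_force: 0.0
```

```bash
python3 - <<'E'
from h import *
im=vision.get_image("wrist");print(ctrl.get_state()["position"].round(4),ctrl.get_state()["tool_rot"].round(3), ray(im,0,0)[0].round(4))
im=vision.get_image("side");cv2.imwrite("pics/j.png",cv2.resize(im["color"][130:300,170:350],None,fx=3.3,fy=3.3))
E
```

```text
[0.4744 0.2926 0.1044] [2.000e-03 3.139e+00 2.000e-03] [0.4035 0.2934 0.2674]
```

View pics/j.png

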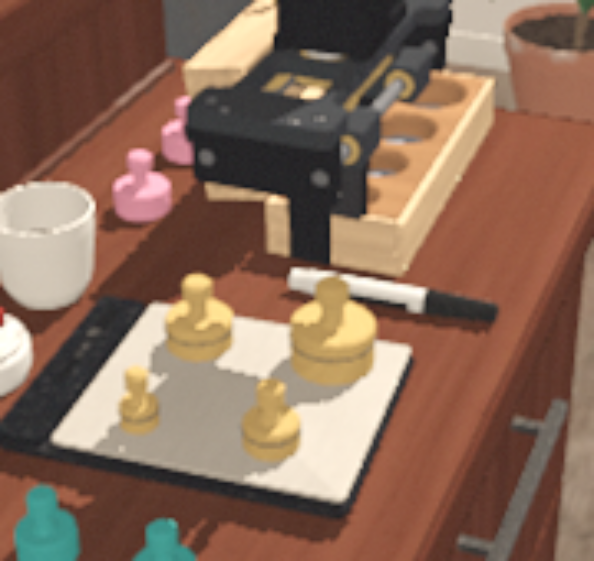

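The fingers straddle weight_500's knob at about crop (335,250), and all the weights are upright. I'll descend and grip.

>>> jog_arm(increments=[{"tx": 1,"ty": -1,"tz": 14,"wx": 0,"wy": 0,"wz": 0,"gripper": 0.5},{"tx": 1,"ty": -1,"tz": 28,"wx": 0,"wy": 0,"wz": 0,"gripper": 0.5},{"tx": 1,"ty": -1,"tz": 42,"wx": 0,"wy": 0,"wz": 0,"gripper": 0.5},{"tx": 1,"ty": -1,"tz": 52,"wx": 0,"wy": 0,"wz": 0,"gripper": 0.5},{"tx": 1,"ty": -1,"tz": 52,"wx": 0,"wy": 0,"wz": 0,"gripper": 0.5}], grip_force=40)

```text
time: 5.18
position: [0.471, 0.2903, 0.0487]
tool_rot: [-0.001, -3.139, 0.003]
ft_force: [0.1, -0.5, -0.7]
grip_width: 0.503
grip_force: 0.0
```

>>> jog_arm(increments=[{"tx": 0,"ty": 0,"tz": 0,"wx": 0,"wy": 0,"wz": 0,"gripper": 0.35},{"tx": 0,"ty": 0,"tz": 0,"wx": 0,"wy": 0,"wz": 0,"gripper": 0.25},{"tx": 0,"ty": 0,"tz": 0,"wx": 0,"wy": 0,"wz": 0,"gripper": 0.1},{"tx": 0,"ty": 0,"tz": 0,"wx": 0,"wy": 0,"wz": 0,"gripper": 0.1},{"tx": 0,"ty": 0,"tz": 0,"wx": 0,"wy": 0,"wz": 0,"gripper": 0.1}])

```text
time: 5.6
position: [0.4727, 0.2915, 0.0513]
tool_rot: [0.001, 3.14, 0.001]
ft_force: [1.2, 0.4, -0.9]
grip_width: 0.213
grip_force: 40.2
```

>>> jog_arm(increments=[{"tx": 0,"ty": 0,"tz": -15,"wx": 0,"wy": 0,"wz": 0,"gripper": 0.1},{"tx": 0,"ty": 0,"tz": -45,"wx": 0,"wy": 0,"wz": 0,"gripper": 0.1},{"tx": -5,"ty": -15,"tz": -75,"wx": 0,"wy": 0,"wz": 0,"gripper": 0.1},{"tx": -12,"ty": -40,"tz": -95,"wx": 0,"wy": 0,"wz": 0,"gripper": 0.1},{"tx": -20,"ty": -75,"tz": -100,"wx": 0,"wy": 0,"wz": 0,"gripper": 0.1}])

```text
time: 6.02
position: [0.493, 0.2196, 0.1543]
tool_rot: [-0.008, 3.136, 0.007]
ft_force: [1.7, -0.2, -4.8]
grip_width: 0.207
grip_force: 40.0
```

>>> jog_arm(increments=[{"tx": -5,"ty": -35,"tz": 0,"wx": 0,"wy": 0,"wz": 0,"gripper": 0.1},{"tx": -10,"ty": -70,"tz": 0,"wx": 0,"wy": 0,"wz": 0,"gripper": 0.1},{"tx": -15,"ty": -105,"tz": 0,"wx": 0,"wy": 0,"wz": 0,"gripper": 0.1},{"tx": -20,"ty": -140,"tz": 0,"wx": 0,"wy": 0,"wz": 0,"gripper": 0.1},{"tx": -25,"ty": -175,"tz": 0,"wx": 0,"wy": 0,"wz": 0,"gripper": 0.1}])

```text
time: 6.43
position: [0.516, 0.0391, 0.1497]
tool_rot: [-0.001, -3.14, 0.0]
ft_force: [1.5, -0.1, -4.5]
grip_width: 0.214
grip_force: 40.0
```

>>> jog_arm(increments=[{"tx": -3,"ty": -35,"tz": 0,"wx": 0,"wy": 0,"wz": 0,"gripper": 0.1},{"tx": -6,"ty": -60,"tz": 0,"wx": 0,"wy": 0,"wz": 0,"gripper": 0.1},{"tx": -6,"ty": -78,"tz": 0,"wx": 0,"wy": 0,"wz": 0,"gripper": 0.1},{"tx": -6,"ty": -84,"tz": 20,"wx": 0,"wy": 0,"wz": 0,"gripper": 0.1},{"tx": -6,"ty": -84,"tz": 40,"wx": 0,"wy": 0,"wz": 0,"gripper": 0.1}])

```text
time: 6.85
position: [0.5232, -0.0464, 0.1105]
tool_rot: [0.008, 3.14, -0.002]
ft_force: [-0.1, 0.7, -6.5]
grip_width: 0.209
grip_force: 40.0
```

>>> jog_arm(increments=[{"tx": 0,"ty": 0,"tz": 0,"wx": 0,"wy": 0,"wz": 0,"gripper": 0.1},{"tx": 0,"ty": 0,"tz": 0,"wx": 0,"wy": 0,"wz": 0,"gripper": 0.1},{"tx": 0,"ty": 0,"tz": 0,"wx": 0,"wy": 0,"wz": 0,"gripper": 0.1},{"tx": 0,"ty": 0,"tz": 0,"wx": 0,"wy": 0,"wz": 0,"gripper": 0.1},{"tx": 0,"ty": 0,"tz": 0,"wx": 0,"wy": 0,"wz": 0,"gripper": 0.1}])

```text
time: 7.27
position: [0.5238, -0.0426, 0.1118]
tool_rot: [-0.0, 3.139, -0.0]
ft_force: [-0.8, -0.5, -3.5]
grip_width: 0.212
grip_force: 40.0
```

```bash
python3 - <<'E'
from h import *
im=vision.get_image("wrist");print(ctrl.get_state()["position"].round(4),ctrl.get_state()["tool_rot"].round(3), ray(im,0,0)[0].round(4))
cv2.imwrite("pics/k.png",im["color"])
E
```

```text
[ 0.5237 -0.0427  0.1117] [ 0.    3.14 -0.  ] [ 0.4528 -0.0417  0.2746]
```

View pics/k.png

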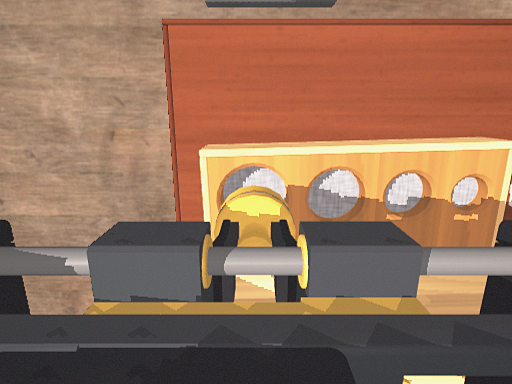

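The weight is upright in hand at (253,215), lined up over the widest bore at (252,188). I'll lower it.

>>> jog_arm(increments=[{"tx": 0,"ty": 0,"tz": 15,"wx": 0,"wy": 0,"wz": 0,"gripper": 0.1},{"tx": 0,"ty": 0,"tz": 28,"wx": 0,"wy": 0,"wz": 0,"gripper": 0.1},{"tx": 0,"ty": 0,"tz": 37,"wx": 0,"wy": 0,"wz": 0,"gripper": 0.1},{"tx": 0,"ty": 0,"tz": 44,"wx": 0,"wy": 0,"wz": 0,"gripper": 0.1},{"tx": 0,"ty": 0,"tz": 50,"wx": 0,"wy": 0,"wz": 0,"gripper": 0.1}])

```text
time: 7.73
position: [0.523, -0.043, 0.0602]
tool_rot: [0.001, 3.141, -0.0]
ft_force: [0.5, -0.7, -4.6]
grip_width: 0.209
grip_force: 40.0
```

>>> jog_arm(increments=[{"tx": 0,"ty": 0,"tz": 4,"wx": 0,"wy": 0,"wz": 0,"gripper": 0.1},{"tx": 0,"ty": 0,"tz": 8,"wx": 0,"wy": 0,"wz": 0,"gripper": 0.1},{"tx": 0,"ty": 0,"tz": 12,"wx": 0,"wy": 0,"wz": 0,"gripper": 0.1},{"tx": 0,"ty": 0,"tz": 13,"wx": 0,"wy": 0,"wz": 0,"gripper": 0.1},{"tx": 0,"ty": 0,"tz": 13,"wx": 0,"wy": 0,"wz": 0,"gripper": 0.1}])

```text
time: 8.15
position: [0.5233, -0.0431, 0.0478]
tool_rot: [0.001, 3.141, -0.0]
ft_force: [-0.2, 0.3, -5.2]
grip_width: 0.207
grip_force: 40.0
```

>>> jog_arm(increments=[{"tx": 0,"ty": 0,"tz": 0,"wx": 0,"wy": 0,"wz": 0,"gripper": 0.4},{"tx": 0,"ty": 0,"tz": 0,"wx": 0,"wy": 0,"wz": 0,"gripper": 0.4},{"tx": 0,"ty": 0,"tz": 0,"wx": 0,"wy": 0,"wz": 0,"gripper": 0.45},{"tx": 0,"ty": 0,"tz": -15,"wx": 0,"wy": 0,"wz": 0,"gripper": 0.45},{"tx": 0,"ty": 0,"tz": -50,"wx": 0,"wy": 0,"wz": 0,"gripper": 0.45}])

```text
time: 8.57
position: [0.5198, -0.0429, 0.0946]
tool_rot: [-0.001, -3.134, -0.001]
ft_force: [0.3, -0.4, 0.4]
grip_width: 0.431
grip_force: 0.0
```

>>> jog_arm(increments=[{"tx": 0,"ty": 20,"tz": -30,"wx": 0,"wy": 0,"wz": 0,"gripper": 0.45},{"tx": 0,"ty": 55,"tz": -42,"wx": 0,"wy": 0,"wz": 0,"gripper": 0.45},{"tx": 0,"ty": 95,"tz": -42,"wx": 0,"wy": 0,"wz": 0,"gripper": 0.45},{"tx": 0,"ty": 135,"tz": -42,"wx": 0,"wy": 0,"wz": 0,"gripper": 0.45},{"tx": 0,"ty": 175,"tz": -42,"wx": 0,"wy": 0,"wz": 0,"gripper": 0.45}])

```text
time: 8.98
position: [0.5238, 0.1337, 0.1412]
tool_rot: [0.003, 3.138, 0.001]
ft_force: [1.0, 0.7, 0.2]
grip_width: 0.449
grip_force: 0.0
```

>>> jog_arm(increments=[{"tx": -5,"ty": 40,"tz": 0,"wx": 0,"wy": 0,"wz": 0,"gripper": 0.45},{"tx": -12,"ty": 80,"tz": 0,"wx": 0,"wy": 0,"wz": 0,"gripper": 0.45},{"tx": -20,"ty": 120,"tz": 0,"wx": 0,"wy": 0,"wz": 0,"gripper": 0.45},{"tx": -26,"ty": 150,"tz": 0,"wx": 0,"wy": 0,"wz": 0,"gripper": 0.45},{"tx": -29,"ty": 171,"tz": 10,"wx": 0,"wy": 0,"wz": 0,"gripper": 0.45}])

```text
time: 9.4
position: [0.5535, 0.3084, 0.1324]
tool_rot: [-0.004, 3.137, 0.007]
ft_force: [0.5, 0.1, 0.3]
grip_width: 0.453
grip_force: 0.0
```

>>> jog_arm(increments=[{"tx": 0,"ty": 0,"tz": 15,"wx": 0,"wy": 0,"wz": 0,"gripper": 0.45},{"tx": 0,"ty": 0,"tz": 30,"wx": 0,"wy": 0,"wz": 0,"gripper": 0.45},{"tx": 0,"ty": 0,"tz": 30,"wx": 0,"wy": 0,"wz": 0,"gripper": 0.45},{"tx": 0,"ty": 0,"tz": 30,"wx": 0,"wy": 0,"wz": 0,"gripper": 0.45},{"tx": 0,"ty": 0,"tz": 30,"wx": 0,"wy": 0,"wz": 0,"gripper": 0.45}])

```text
time: 9.82
position: [0.553, 0.3029, 0.1008]
tool_rot: [0.002, 3.14, 0.001]
ft_force: [-0.0, -0.2, 1.5]
grip_width: 0.447
grip_force: 0.0
```

>>> jog_arm(increments=[{"tx": 0,"ty": 0,"tz": 15,"wx": 0,"wy": 0,"wz": 0,"gripper": 0.45},{"tx": 0,"ty": 0,"tz": 30,"wx": 0,"wy": 0,"wz": 0,"gripper": 0.45},{"tx": 0,"ty": 0,"tz": 45,"wx": 0,"wy": 0,"wz": 0,"gripper": 0.45},{"tx": 0,"ty": 0,"tz": 56,"wx": 0,"wy": 0,"wz": 0,"gripper": 0.45},{"tx": 0,"ty": 0,"tz": 56,"wx": 0,"wy": 0,"wz": 0,"gripper": 0.45}], grip_force=30)

```text
time: 10.23
position: [0.5515, 0.3019, 0.0422]
tool_rot: [-0.002, -3.139, 0.002]
ft_force: [-0.8, 0.0, -0.7]
grip_width: 0.452
grip_force: 0.0
```

>>> jog_arm(increments=[{"tx": 0,"ty": 0,"tz": 0,"wx": 0,"wy": 0,"wz": 0,"gripper": 0.3},{"tx": 0,"ty": 0,"tz": 0,"wx": 0,"wy": 0,"wz": 0,"gripper": 0.2},{"tx": 0,"ty": 0,"tz": 0,"wx": 0,"wy": 0,"wz": 0,"gripper": 0.08},{"tx": 0,"ty": 0,"tz": 0,"wx": 0,"wy": 0,"wz": 0,"gripper": 0.08},{"tx": 0,"ty": 0,"tz": 0,"wx": 0,"wy": 0,"wz": 0,"gripper": 0.08}])

```text
time: 10.65
position: [0.5528, 0.303, 0.0444]
tool_rot: [0.001, 3.14, 0.0]
ft_force: [-0.9, -1.6, 2.0]
grip_width: 0.18
grip_force: 30.0
```

>>> jog_arm(increments=[{"tx": 0,"ty": 0,"tz": -15,"wx": 0,"wy": 0,"wz": 0,"gripper": 0.08},{"tx": 0,"ty": 0,"tz": -45,"wx": 0,"wy": 0,"wz": 0,"gripper": 0.08},{"tx": 10,"ty": -15,"tz": -75,"wx": 0,"wy": 0,"wz": 0,"gripper": 0.08},{"tx": 20,"ty": -40,"tz": -95,"wx": 0,"wy": 0,"wz": 0,"gripper": 0.08},{"tx": 31,"ty": -75,"tz": -100,"wx": 0,"wy": 0,"wz": 0,"gripper": 0.08}])

```text
time: 11.07
position: [0.5222, 0.2319, 0.1479]
tool_rot: [-0.007, 3.135, 0.008]
ft_force: [0.9, 0.3, -0.9]
grip_width: 0.177
grip_force: 30.0
```

>>> jog_arm(increments=[{"tx": 0,"ty": -37,"tz": 0,"wx": 0,"wy": 0,"wz": 0,"gripper": 0.08},{"tx": 0,"ty": -74,"tz": 0,"wx": 0,"wy": 0,"wz": 0,"gripper": 0.08},{"tx": 0,"ty": -111,"tz": 0,"wx": 0,"wy": 0,"wz": 0,"gripper": 0.08},{"tx": 0,"ty": -148,"tz": 0,"wx": 0,"wy": 0,"wz": 0,"gripper": 0.08},{"tx": 0,"ty": -178,"tz": 0,"wx": 0,"wy": 0,"wz": 0,"gripper": 0.08}])

```text
time: 11.48
position: [0.5205, 0.0466, 0.1437]
tool_rot: [0.004, 3.141, -0.002]
ft_force: [-0.1, -0.6, -1.7]
grip_width: 0.179
grip_force: 30.0
```

>>> jog_arm(increments=[{"tx": 0,"ty": -15,"tz": 5,"wx": 0,"wy": 0,"wz": 0,"gripper": 0.08},{"tx": 0,"ty": -25,"tz": 20,"wx": 0,"wy": 0,"wz": 0,"gripper": 0.08},{"tx": 0,"ty": -25,"tz": 40,"wx": 0,"wy": 0,"wz": 0,"gripper": 0.08},{"tx": 0,"ty": -25,"tz": 40,"wx": 0,"wy": 0,"wz": 0,"gripper": 0.08},{"tx": 0,"ty": -25,"tz": 40,"wx": 0,"wy": 0,"wz": 0,"gripper": 0.08}])

```text
time: 11.9
position: [0.5198, 0.0252, 0.1028]
tool_rot: [-0.001, -3.139, -0.0]
ft_force: [-0.2, 0.3, -1.0]
grip_width: 0.176
grip_force: 30.0
```

```bash
python3 - <<'E'
from h import *
im=vision.get_image("wrist");print(ctrl.get_state()["position"].round(4),ctrl.get_state()["tool_rot"].round(3), ray(im,0,0)[0].round(4))
c=im["color"].copy()
for (x,y,z,r) in((.5185,.133,.026,.0145),(.52,.083,.024,.019),(.521,.0245,.022,.0235),(.5235,-.043,.016,.028),(.521,.0245,.04,.0265),(.52,.083,.04,.022),(.5185,.133,.04,.0175)):
    e=np.array([proj(im,(x+r*np.cos(t),y+r*np.sin(t),z)) for t in np.linspace(0,6.28,60)]);cv2.polylines(c,[(e*16).astype(int)],True,(255,0,0),1,shift=4)
cv2.imwrite("pics/l.png",cv2.resize(c[130:290,110:420],None,fx=2.5,fy=2.5,interpolation=cv2.INTER_CUBIC))
E
```

```text
[0.5209 0.0256 0.1039] [ 0.    -3.141 -0.   ] [0.4496 0.0261 0.2659]
```

View pics/l.png

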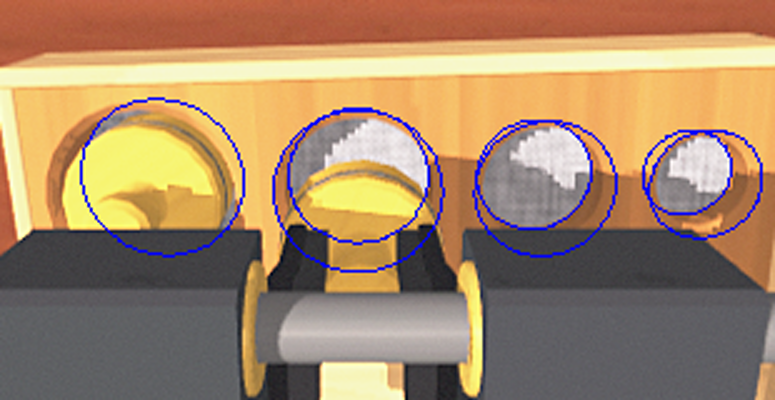

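The projected floor circles match the bores, and weight_500 sits in its bore. I'll lower weight_200.

>>> jog_arm(increments=[{"tx": 0,"ty": -1,"tz": 14,"wx": 0,"wy": 0,"wz": 0,"gripper": 0.08},{"tx": 0,"ty": -1,"tz": 25,"wx": 0,"wy": 0,"wz": 0,"gripper": 0.08},{"tx": 0,"ty": -1,"tz": 33,"wx": 0,"wy": 0,"wz": 0,"gripper": 0.08},{"tx": 0,"ty": -1,"tz": 40,"wx": 0,"wy": 0,"wz": 0,"gripper": 0.08},{"tx": 0,"ty": -1,"tz": 46,"wx": 0,"wy": 0,"wz": 0,"gripper": 0.08}])

```text
time: 12.37
position: [0.5209, 0.0243, 0.057]
tool_rot: [-0.0, -3.141, -0.0]
ft_force: [-0.6, 0.2, -1.6]
grip_width: 0.178
grip_force: 30.0
```

>>> jog_arm(increments=[{"tx": 0,"ty": 0,"tz": 4,"wx": 0,"wy": 0,"wz": 0,"gripper": 0.08},{"tx": 0,"ty": 0,"tz": 8,"wx": 0,"wy": 0,"wz": 0,"gripper": 0.08},{"tx": 0,"ty": 0,"tz": 11,"wx": 0,"wy": 0,"wz": 0,"gripper": 0.08},{"tx": 0,"ty": 0,"tz": 11,"wx": 0,"wy": 0,"wz": 0,"gripper": 0.08},{"tx": 0,"ty": 0,"tz": 11,"wx": 0,"wy": 0,"wz": 0,"gripper": 0.08}])

```text
time: 12.78
position: [0.5213, 0.0239, 0.047]
tool_rot: [0.001, 3.141, -0.0]
ft_force: [-1.3, -1.1, -0.1]
grip_width: 0.177
grip_force: 30.0
```

>>> jog_arm(increments=[{"tx": 0,"ty": 0,"tz": 0,"wx": 0,"wy": 0,"wz": 0,"gripper": 0.36},{"tx": 0,"ty": 0,"tz": 0,"wx": 0,"wy": 0,"wz": 0,"gripper": 0.36},{"tx": 0,"ty": 0,"tz": 0,"wx": 0,"wy": 0,"wz": 0,"gripper": 0.4},{"tx": 0,"ty": 0,"tz": -15,"wx": 0,"wy": 0,"wz": 0,"gripper": 0.4},{"tx": 0,"ty": 0,"tz": -50,"wx": 0,"wy": 0,"wz": 0,"gripper": 0.4}])

```text
time: 13.2
position: [0.5173, 0.0238, 0.0929]
tool_rot: [-0.001, -3.133, 0.0]
ft_force: [-0.7, -0.7, -0.3]
grip_width: 0.387
grip_force: 0.0
```

>>> jog_arm(increments=[{"tx": 2,"ty": 20,"tz": -30,"wx": 0,"wy": 0,"wz": 0,"gripper": 0.4},{"tx": 6,"ty": 55,"tz": -42,"wx": 0,"wy": 0,"wz": 0,"gripper": 0.4},{"tx": 12,"ty": 93,"tz": -42,"wx": 0,"wy": 0,"wz": 0,"gripper": 0.4},{"tx": 18,"ty": 131,"tz": -42,"wx": 0,"wy": 0,"wz": 0,"gripper": 0.4},{"tx": 24,"ty": 170,"tz": -42,"wx": 0,"wy": 0,"wz": 0,"gripper": 0.4}])

```text
time: 13.62
position: [0.4972, 0.1955, 0.1394]
tool_rot: [0.003, 3.14, 0.001]
ft_force: [0.7, 0.6, -1.0]
grip_width: 0.4
grip_force: 0.0
```

>>> jog_arm(increments=[{"tx": 5,"ty": 38,"tz": 0,"wx": 0,"wy": 0,"wz": 0,"gripper": 0.4},{"tx": 10,"ty": 76,"tz": 0,"wx": 0,"wy": 0,"wz": 0,"gripper": 0.4},{"tx": 15,"ty": 114,"tz": 0,"wx": 0,"wy": 0,"wz": 0,"gripper": 0.4},{"tx": 19,"ty": 150,"tz": 0,"wx": 0,"wy": 0,"wz": 0,"gripper": 0.4},{"tx": 22,"ty": 180,"tz": 5,"wx": 0,"wy": 0,"wz": 0,"gripper": 0.4}])

```text
time: 14.03
position: [0.4747, 0.3778, 0.1347]
tool_rot: [-0.002, 3.14, 0.004]
ft_force: [-0.2, 0.7, -0.1]
grip_width: 0.401
grip_force: 0.0
```

>>> jog_arm(increments=[{"tx": 0,"ty": 0,"tz": 15,"wx": 0,"wy": 0,"wz": 0,"gripper": 0.4},{"tx": 0,"ty": 0,"tz": 35,"wx": 0,"wy": 0,"wz": 0,"gripper": 0.4},{"tx": 0,"ty": 0,"tz": 35,"wx": 0,"wy": 0,"wz": 0,"gripper": 0.4},{"tx": 0,"ty": 0,"tz": 35,"wx": 0,"wy": 0,"wz": 0,"gripper": 0.4},{"tx": 0,"ty": 0,"tz": 35,"wx": 0,"wy": 0,"wz": 0,"gripper": 0.4}])

```text
time: 14.45
position: [0.4759, 0.3739, 0.0994]
tool_rot: [0.003, 3.141, 0.001]
ft_force: [0.2, -0.5, 0.8]
grip_width: 0.398
grip_force: 0.0
```

Commanded z is now 0.0986, so weight_100 needs another 58 mm down to 0.041.

>>> jog_arm(increments=[{"tx": 0,"ty": 0,"tz": 15,"wx": 0,"wy": 0,"wz": 0,"gripper": 0.4},{"tx": 0,"ty": 0,"tz": 30,"wx": 0,"wy": 0,"wz": 0,"gripper": 0.4},{"tx": 0,"ty": 0,"tz": 45,"wx": 0,"wy": 0,"wz": 0,"gripper": 0.4},{"tx": 0,"ty": 0,"tz": 57,"wx": 0,"wy": 0,"wz": 0,"gripper": 0.4},{"tx": 0,"ty": 0,"tz": 57,"wx": 0,"wy": 0,"wz": 0,"gripper": 0.4}], grip_force=25)

```text
time: 14.87
position: [0.4747, 0.3727, 0.0401]
tool_rot: [-0.003, -3.14, 0.003]
ft_force: [-0.1, -1.2, 0.2]
grip_width: 0.402
grip_force: 0.0
```

>>> jog_arm(increments=[{"tx": 0,"ty": 0,"tz": 0,"wx": 0,"wy": 0,"wz": 0,"gripper": 0.3},{"tx": 0,"ty": 0,"tz": 0,"wx": 0,"wy": 0,"wz": 0,"gripper": 0.18},{"tx": 0,"ty": 0,"tz": 0,"wx": 0,"wy": 0,"wz": 0,"gripper": 0.06},{"tx": 0,"ty": 0,"tz": 0,"wx": 0,"wy": 0,"wz": 0,"gripper": 0.06},{"tx": 0,"ty": 0,"tz": 0,"wx": 0,"wy": 0,"wz": 0,"gripper": 0.06}])

```text
time: 15.28
position: [0.4759, 0.3743, 0.0426]
tool_rot: [0.001, 3.14, 0.001]
ft_force: [-0.3, -1.3, 2.4]
grip_width: 0.154
grip_force: 25.0
```

>>> jog_arm(increments=[{"tx": 0,"ty": 0,"tz": -15,"wx": 0,"wy": 0,"wz": 0,"gripper": 0.06},{"tx": 0,"ty": 0,"tz": -45,"wx": 0,"wy": 0,"wz": 0,"gripper": 0.06},{"tx": -5,"ty": -15,"tz": -75,"wx": 0,"wy": 0,"wz": 0,"gripper": 0.06},{"tx": -10,"ty": -40,"tz": -95,"wx": 0,"wy": 0,"wz": 0,"gripper": 0.06},{"tx": -15,"ty": -75,"tz": -100,"wx": 0,"wy": 0,"wz": 0,"gripper": 0.06}])

```text
time: 15.7
position: [0.4913, 0.303, 0.1462]
tool_rot: [-0.007, 3.135, 0.009]
ft_force: [1.2, 0.3, 0.1]
grip_width: 0.158
grip_force: 25.0
```

>>> jog_arm(increments=[{"tx": -5,"ty": -37,"tz": 0,"wx": 0,"wy": 0,"wz": 0,"gripper": 0.06},{"tx": -10,"ty": -74,"tz": 0,"wx": 0,"wy": 0,"wz": 0,"gripper": 0.06},{"tx": -15,"ty": -111,"tz": 0,"wx": 0,"wy": 0,"wz": 0,"gripper": 0.06},{"tx": -20,"ty": -148,"tz": 0,"wx": 0,"wy": 0,"wz": 0,"gripper": 0.06},{"tx": -25,"ty": -180,"tz": 0,"wx": 0,"wy": 0,"wz": 0,"gripper": 0.06}])

```text
time: 16.12
position: [0.515, 0.1161, 0.1418]
tool_rot: [0.003, 3.141, -0.001]
ft_force: [0.4, 0.3, -1.1]
grip_width: 0.151
grip_force: 25.0
```

>>> jog_arm(increments=[{"tx": -3,"ty": -22,"tz": 5,"wx": 0,"wy": 0,"wz": 0,"gripper": 0.06},{"tx": -5,"ty": -36,"tz": 20,"wx": 0,"wy": 0,"wz": 0,"gripper": 0.06},{"tx": -5,"ty": -36,"tz": 40,"wx": 0,"wy": 0,"wz": 0,"gripper": 0.06},{"tx": -5,"ty": -36,"tz": 40,"wx": 0,"wy": 0,"wz": 0,"gripper": 0.06},{"tx": -5,"ty": -36,"tz": 40,"wx": 0,"wy": 0,"wz": 0,"gripper": 0.06}])

```text
time: 16.53
position: [0.519, 0.0832, 0.1009]
tool_rot: [-0.001, -3.139, -0.0]
ft_force: [0.7, 1.0, -1.1]
grip_width: 0.155
grip_force: 25.0
```

>>> jog_arm(increments=[{"tx": 0,"ty": 0,"tz": 14,"wx": 0,"wy": 0,"wz": 0,"gripper": 0.06},{"tx": 0,"ty": 0,"tz": 24,"wx": 0,"wy": 0,"wz": 0,"gripper": 0.06},{"tx": 0,"ty": 0,"tz": 32,"wx": 0,"wy": 0,"wz": 0,"gripper": 0.06},{"tx": 0,"ty": 0,"tz": 39,"wx": 0,"wy": 0,"wz": 0,"gripper": 0.06},{"tx": 0,"ty": 0,"tz": 44,"wx": 0,"wy": 0,"wz": 0,"gripper": 0.06}])

```text
time: 16.95
position: [0.5198, 0.0833, 0.057]
tool_rot: [-0.0, -3.141, 0.0]
ft_force: [0.3, -0.0, -1.1]
grip_width: 0.156
grip_force: 25.0
```

>>> jog_arm(increments=[{"tx": 0,"ty": 0,"tz": 4,"wx": 0,"wy": 0,"wz": 0,"gripper": 0.06},{"tx": 0,"ty": 0,"tz": 8,"wx": 0,"wy": 0,"wz": 0,"gripper": 0.06},{"tx": 0,"ty": 0,"tz": 11,"wx": 0,"wy": 0,"wz": 0,"gripper": 0.06},{"tx": 0,"ty": 0,"tz": 11,"wx": 0,"wy": 0,"wz": 0,"gripper": 0.06},{"tx": 0,"ty": 0,"tz": 11,"wx": 0,"wy": 0,"wz": 0,"gripper": 0.06}])

```text
time: 17.37
position: [0.5206, 0.0829, 0.047]
tool_rot: [0.001, 3.14, -0.0]
ft_force: [-0.4, -1.1, 0.4]
grip_width: 0.158
grip_force: 25.0
```

>>> jog_arm(increments=[{"tx": 0,"ty": 0,"tz": 0,"wx": 0,"wy": 0,"wz": 0,"gripper": 0.34},{"tx": 0,"ty": 0,"tz": 0,"wx": 0,"wy": 0,"wz": 0,"gripper": 0.34},{"tx": 0,"ty": 0,"tz": 0,"wx": 0,"wy": 0,"wz": 0,"gripper": 0.36},{"tx": 0,"ty": 0,"tz": -15,"wx": 0,"wy": 0,"wz": 0,"gripper": 0.36},{"tx": 0,"ty": 0,"tz": -50,"wx": 0,"wy": 0,"wz": 0,"gripper": 0.36}])

```text
time: 17.78
position: [0.5162, 0.0823, 0.0927]
tool_rot: [-0.001, -3.132, 0.002]
ft_force: [-0.7, 0.1, -1.0]
grip_width: 0.347
grip_force: 0.0
```

>>> jog_arm(increments=[{"tx": 0,"ty": 20,"tz": -30,"wx": 0,"wy": 0,"wz": 0,"gripper": 0.36},{"tx": 0,"ty": 55,"tz": -42,"wx": 0,"wy": 0,"wz": 0,"gripper": 0.36},{"tx": 0,"ty": 93,"tz": -42,"wx": 0,"wy": 0,"wz": 0,"gripper": 0.36},{"tx": 0,"ty": 131,"tz": -42,"wx": 0,"wy": 0,"wz": 0,"gripper": 0.36},{"tx": -5,"ty": 165,"tz": -42,"wx": 0,"wy": 0,"wz": 0,"gripper": 0.36}])

```text
time: 18.2
position: [0.5244, 0.2507, 0.1393]
tool_rot: [-0.0, 3.141, 0.001]
ft_force: [1.3, -0.1, -0.6]
grip_width: 0.36
grip_force: 0.0
```

>>> jog_arm(increments=[{"tx": -8,"ty": 36,"tz": 0,"wx": 0,"wy": 0,"wz": 0,"gripper": 0.36},{"tx": -14,"ty": 72,"tz": 0,"wx": 0,"wy": 0,"wz": 0,"gripper": 0.36},{"tx": -20,"ty": 105,"tz": 0,"wx": 0,"wy": 0,"wz": 0,"gripper": 0.36},{"tx": -24,"ty": 128,"tz": 0,"wx": 0,"wy": 0,"wz": 0,"gripper": 0.36},{"tx": -24,"ty": 136,"tz": 5,"wx": 0,"wy": 0,"wz": 0,"gripper": 0.36}])

```text
time: 18.62
position: [0.5485, 0.3895, 0.134]
tool_rot: [-0.006, 3.141, 0.006]
ft_force: [-0.0, 0.5, 0.3]
grip_width: 0.36
grip_force: 0.0
```

>>> jog_arm(increments=[{"tx": 0,"ty": 0,"tz": 15,"wx": 0,"wy": 0,"wz": 0,"gripper": 0.36},{"tx": 0,"ty": 0,"tz": 35,"wx": 0,"wy": 0,"wz": 0,"gripper": 0.36},{"tx": 0,"ty": 0,"tz": 35,"wx": 0,"wy": 0,"wz": 0,"gripper": 0.36},{"tx": 0,"ty": 0,"tz": 35,"wx": 0,"wy": 0,"wz": 0,"gripper": 0.36},{"tx": 0,"ty": 0,"tz": 35,"wx": 0,"wy": 0,"wz": 0,"gripper": 0.36}])

```text
time: 19.03
position: [0.5498, 0.3833, 0.0992]
tool_rot: [0.003, 3.141, -0.0]
ft_force: [0.2, -0.6, 0.5]
grip_width: 0.356
grip_force: 0.0
```

>>> jog_arm(increments=[{"tx": 0,"ty": 0,"tz": 15,"wx": 0,"wy": 0,"wz": 0,"gripper": 0.36},{"tx": 0,"ty": 0,"tz": 30,"wx": 0,"wy": 0,"wz": 0,"gripper": 0.36},{"tx": 0,"ty": 0,"tz": 45,"wx": 0,"wy": 0,"wz": 0,"gripper": 0.36},{"tx": 0,"ty": 0,"tz": 59,"wx": 0,"wy": 0,"wz": 0,"gripper": 0.36},{"tx": 0,"ty": 0,"tz": 59,"wx": 0,"wy": 0,"wz": 0,"gripper": 0.36}], grip_force=20)

```text
time: 19.45
position: [0.5483, 0.3825, 0.0374]
tool_rot: [-0.002, -3.139, 0.004]
ft_force: [-1.1, -0.8, -1.3]
grip_width: 0.365
grip_force: 0.0
```

>>> jog_arm(increments=[{"tx": 0,"ty": 0,"tz": 0,"wx": 0,"wy": 0,"wz": 0,"gripper": 0.25},{"tx": 0,"ty": 0,"tz": 0,"wx": 0,"wy": 0,"wz": 0,"gripper": 0.15},{"tx": 0,"ty": 0,"tz": 0,"wx": 0,"wy": 0,"wz": 0,"gripper": 0.05},{"tx": 0,"ty": 0,"tz": 0,"wx": 0,"wy": 0,"wz": 0,"gripper": 0.05},{"tx": 0,"ty": 0,"tz": 0,"wx": 0,"wy": 0,"wz": 0,"gripper": 0.05}])

```text
time: 19.87
position: [0.55, 0.3843, 0.0408]
tool_rot: [0.001, 3.14, 0.001]
ft_force: [-0.4, -1.2, 2.3]
grip_width: 0.135
grip_force: 20.0
```

>>> jog_arm(increments=[{"tx": 0,"ty": 0,"tz": -15,"wx": 0,"wy": 0,"wz": 0,"gripper": 0.05},{"tx": 0,"ty": 0,"tz": -45,"wx": 0,"wy": 0,"wz": 0,"gripper": 0.05},{"tx": 10,"ty": -15,"tz": -75,"wx": 0,"wy": 0,"wz": 0,"gripper": 0.05},{"tx": 20,"ty": -40,"tz": -95,"wx": 0,"wy": 0,"wz": 0,"gripper": 0.05},{"tx": 30,"ty": -75,"tz": -100,"wx": 0,"wy": 0,"wz": 0,"gripper": 0.05}])

```text
time: 20.28
position: [0.5199, 0.3134, 0.1453]
tool_rot: [-0.007, 3.135, 0.01]
ft_force: [1.2, 0.6, 0.8]
grip_width: 0.134
grip_force: 20.0
```

>>> jog_arm(increments=[{"tx": 0,"ty": -37,"tz": 0,"wx": 0,"wy": 0,"wz": 0,"gripper": 0.05},{"tx": 0,"ty": -74,"tz": 0,"wx": 0,"wy": 0,"wz": 0,"gripper": 0.05},{"tx": 0,"ty": -111,"tz": 0,"wx": 0,"wy": 0,"wz": 0,"gripper": 0.05},{"tx": 0,"ty": -140,"tz": 0,"wx": 0,"wy": 0,"wz": 0,"gripper": 0.05},{"tx": 0,"ty": -160,"tz": 0,"wx": 0,"wy": 0,"wz": 0,"gripper": 0.05}])

```text
time: 20.7
position: [0.5193, 0.1451, 0.1409]
tool_rot: [0.007, 3.14, -0.002]
ft_force: [1.0, -0.3, -1.3]
grip_width: 0.133
grip_force: 20.0
```

>>> jog_arm(increments=[{"tx": 0,"ty": -10,"tz": 5,"wx": 0,"wy": 0,"wz": 0,"gripper": 0.05},{"tx": 0,"ty": -16,"tz": 20,"wx": 0,"wy": 0,"wz": 0,"gripper": 0.05},{"tx": 0,"ty": -16,"tz": 38,"wx": 0,"wy": 0,"wz": 0,"gripper": 0.05},{"tx": 0,"ty": -16,"tz": 38,"wx": 0,"wy": 0,"wz": 0,"gripper": 0.05},{"tx": 0,"ty": -16,"tz": 38,"wx": 0,"wy": 0,"wz": 0,"gripper": 0.05}])

```text
time: 21.12
position: [0.5182, 0.134, 0.1012]
tool_rot: [0.001, -3.14, -0.0]
ft_force: [-0.0, 0.0, -0.9]
grip_width: 0.136
grip_force: 20.0
```

>>> jog_arm(increments=[{"tx": 0,"ty": 0,"tz": 14,"wx": 0,"wy": 0,"wz": 0,"gripper": 0.05},{"tx": 0,"ty": 0,"tz": 24,"wx": 0,"wy": 0,"wz": 0,"gripper": 0.05},{"tx": 0,"ty": 0,"tz": 32,"wx": 0,"wy": 0,"wz": 0,"gripper": 0.05},{"tx": 0,"ty": 0,"tz": 39,"wx": 0,"wy": 0,"wz": 0,"gripper": 0.05},{"tx": 0,"ty": 0,"tz": 44,"wx": 0,"wy": 0,"wz": 0,"gripper": 0.05}])

```text
time: 21.53
position: [0.5188, 0.1333, 0.0569]
tool_rot: [-0.0, -3.141, 0.0]
ft_force: [0.2, 0.2, -1.0]
grip_width: 0.137
grip_force: 20.0
```

>>> jog_arm(increments=[{"tx": 0,"ty": 0,"tz": 4,"wx": 0,"wy": 0,"wz": 0,"gripper": 0.05},{"tx": 0,"ty": 0,"tz": 8,"wx": 0,"wy": 0,"wz": 0,"gripper": 0.05},{"tx": 0,"ty": 0,"tz": 11,"wx": 0,"wy": 0,"wz": 0,"gripper": 0.05},{"tx": 0,"ty": 0,"tz": 11,"wx": 0,"wy": 0,"wz": 0,"gripper": 0.05},{"tx": 0,"ty": 0,"tz": 11,"wx": 0,"wy": 0,"wz": 0,"gripper": 0.05}])

```text
time: 21.95
position: [0.5196, 0.133, 0.0472]
tool_rot: [0.001, 3.141, -0.0]
ft_force: [-0.5, -0.1, 3.6]
grip_width: 0.134
grip_force: 20.0
```

Upward contact force shows it is seated. I'll release and look over the case and lid knob.

>>> jog_arm(increments=[{"tx": 0,"ty": 0,"tz": 0,"wx": 0,"wy": 0,"wz": 0,"gripper": 0.32},{"tx": 0,"ty": 0,"tz": 0,"wx": 0,"wy": 0,"wz": 0,"gripper": 0.32},{"tx": 0,"ty": 0,"tz": 0,"wx": 0,"wy": 0,"wz": 0,"gripper": 0.32},{"tx": 0,"ty": 0,"tz": -15,"wx": 0,"wy": 0,"wz": 0,"gripper": 0.32},{"tx": 0,"ty": 0,"tz": -50,"wx": 0,"wy": 0,"wz": 0,"gripper": 0.32}])

```text
time: 22.37
position: [0.5152, 0.1319, 0.0925]
tool_rot: [-0.001, -3.132, 0.003]
ft_force: [0.5, 0.2, -0.7]
grip_width: 0.309
grip_force: 0.0
```

>>> jog_arm(increments=[{"tx": 3,"ty": -10,"tz": -35,"wx": 0,"wy": 0,"wz": 0,"gripper": 0.5},{"tx": 6,"ty": -30,"tz": -70,"wx": 0,"wy": 0,"wz": 0,"gripper": 0.5},{"tx": 9,"ty": -55,"tz": -100,"wx": 0,"wy": 0,"wz": 0,"gripper": 0.5},{"tx": 9,"ty": -83,"tz": -126,"wx": 0,"wy": 0,"wz": 0,"gripper": 0.5},{"tx": 9,"ty": -83,"tz": -126,"wx": 0,"wy": 0,"wz": 0,"gripper": 0.5}])

```text
time: 22.78
position: [0.5133, 0.0436, 0.2285]
tool_rot: [0.014, 3.131, -0.005]
ft_force: [0.6, -0.3, 0.5]
grip_width: 0.489
grip_force: 0.0
```

>>> jog_arm(increments=[{"tx": 0,"ty": 0,"tz": 0,"wx": 0,"wy": 0,"wz": 0,"gripper": 0.5},{"tx": 0,"ty": 0,"tz": 0,"wx": 0,"wy": 0,"wz": 0,"gripper": 0.5},{"tx": 0,"ty": 0,"tz": 0,"wx": 0,"wy": 0,"wz": 0,"gripper": 0.5},{"tx": 0,"ty": 0,"tz": 0,"wx": 0,"wy": 0,"wz": 0,"gripper": 0.5},{"tx": 0,"ty": 0,"tz": 0,"wx": 0,"wy": 0,"wz": 0,"gripper": 0.5}])

```text
time: 23.2
position: [0.5094, 0.0509, 0.2214]
tool_rot: [0.002, -3.14, -0.0]
ft_force: [0.0, 0.2, -0.2]
grip_width: 0.497
grip_force: 0.0
```

```bash
python3 - <<'E'
from h import *
im=vision.get_image("wrist");sc=vision.get_image("scene");sd=vision.get_image("side")
print(ctrl.get_state()["position"].round(4),ctrl.get_state()["tool_rot"].round(3), ray(im,0,0)[0].round(4))
a=cv2.resize(im["color"][120:310,110:380],None,fx=2,fy=2)
b=cv2.resize(sc["color"][110:220,240:375],None,fx=4,fy=4)[:,:]
c=cv2.resize(sd["color"][100:215,215:335],None,fx=4,fy=4)
W=800;out=np.zeros((600,800,3),np.uint8)
a=cv2.resize(a,(400,281));b=cv2.resize(b,(400,326));c=cv2.resize(c,(400,383))
out[:281,:400]=a;out[274:600,:400]=b;out[:383,400:]=c
cv2.imwrite("pics/m.png",out)
E
```

```text
[0.5098 0.0504 0.222 ] [ 0.    -3.141  0.   ] [0.4391 0.0518 0.3844]
```

View pics/m.png

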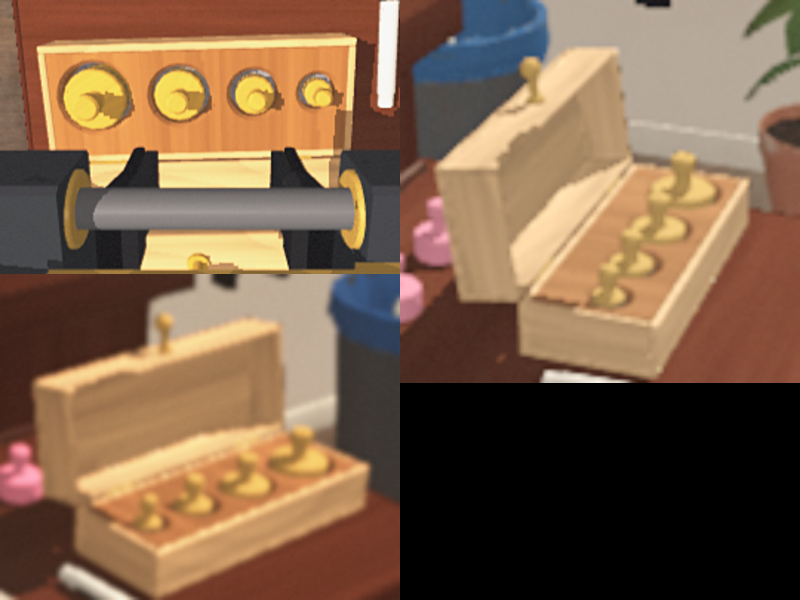

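All four weights stand in their bores. The knob shows at scene (295.3,125.5), side (254.6,119.8) and wrist (245,297). I'll triangulate it.

```bash
python3 - <<'E'
from h import *
from scipy.optimize import least_squares
o=[(vision.get_image("scene"),295.3,125.5),(vision.get_image("side"),254.6,119.8),(vision.get_image("wrist"),245,296)]
for sel in (o[:2],o):
    s=least_squares(lambda p:np.concatenate([proj(i,p)-(u,v) for i,u,v in sel]),(.59,.04,.16));print(s.x.round(4),s.fun.round(1))
E
```

```text
[0.6074 0.0437 0.1603] [ 0.  -0.1  0.   0. ]
[0.5963 0.0434 0.1559] [3.1 3.  4.5 2.4 1.  3.1]
```

>>> jog_arm(increments=[{"tx": -35,"ty": -3,"tz": 0,"wx": 0,"wy": 0,"wz": 0,"gripper": 0.5},{"tx": -70,"ty": -6,"tz": 0,"wx": 0,"wy": 0,"wz": 0,"gripper": 0.5},{"tx": -92,"ty": -7,"tz": 0,"wx": 0,"wy": 0,"wz": 0,"gripper": 0.5},{"tx": -95,"ty": -7,"tz": 20,"wx": 0,"wy": 0,"wz": 0,"gripper": 0.5},{"tx": -95,"ty": -7,"tz": 40,"wx": 0,"wy": 0,"wz": 0,"gripper": 0.5}], grip_force=20)

```text
time: 23.92
position: [0.6075, 0.0428, 0.1827]
tool_rot: [0.002, 3.139, 0.001]
ft_force: [-0.4, 0.5, -0.7]
grip_width: 0.499
grip_force: 0.0
```

>>> jog_arm(increments=[{"tx": 0,"ty": 0,"tz": 0,"wx": 0,"wy": 0,"wz": 0,"gripper": 0.5},{"tx": 0,"ty": 0,"tz": 0,"wx": 0,"wy": 0,"wz": 0,"gripper": 0.5},{"tx": 0,"ty": 0,"tz": 0,"wx": 0,"wy": 0,"wz": 0,"gripper": 0.5},{"tx": 0,"ty": 0,"tz": 0,"wx": 0,"wy": 0,"wz": 0,"gripper": 0.5},{"tx": 0,"ty": 0,"tz": 0,"wx": 0,"wy": 0,"wz": 0,"gripper": 0.5}])

```text
time: 24.33
position: [0.6057, 0.043, 0.1843]
tool_rot: [0.001, 3.139, 0.0]
ft_force: [0.2, -0.2, -0.0]
grip_width: 0.499
grip_force: 0.0
```

```bash
python3 - <<'E'
from h import *
im=vision.get_image("wrist")
print(ctrl.get_state()["position"].round(4), ray(im,0,0)[0].round(4))
c=im["color"].copy()
hy=.0425
for th in(1.55,1.6,1.65,1.7,1.75):
    x=.576-.12*np.cos(th)+.02*np.sin(th);z=.04+.12*np.sin(th)+.02*np.cos(th)
    p=proj(im,(x,.0435,z));print(th,round(x,4),round(z,4),p.round(1))
cv2.imwrite("pics/n.png",cv2.resize(c[140:340,150:370],None,fx=3,fy=3,interpolation=cv2.INTER_CUBIC))
E
```

```text
[0.6056 0.043  0.184 ] [0.5346 0.044  0.347 ]
1.55 0.5935 0.1604 [254.2 205.1]
1.6 0.5995 0.1594 [254.2 213.4]
1.65 0.6054 0.158 [254.2 221.2]
1.7 0.6113 0.1564 [254.2 228.5]
1.75 0.6171 0.1545 [254.2 235.3]
```

View pics/n.png

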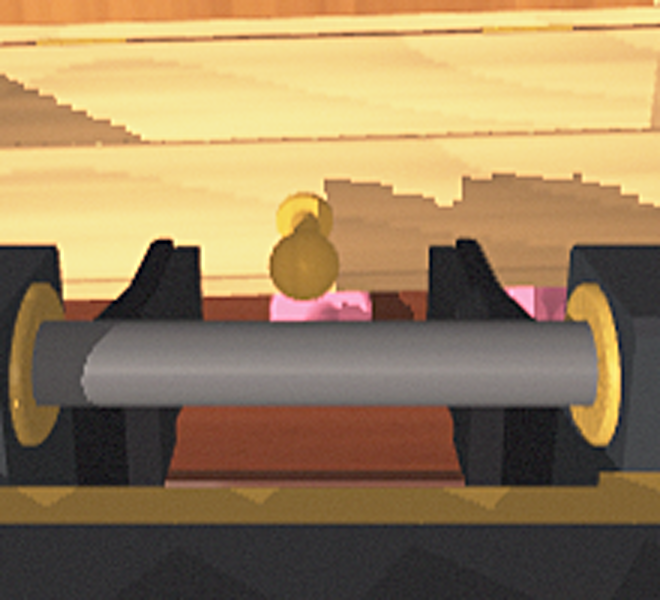

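The knob is at crop (304,265), so the lid is at about 1.70 rad and the ball at about (0.611,0.0415,0.1565). I'll pinch it.

>>> jog_arm(increments=[{"tx": -6,"ty": -2,"tz": 10,"wx": 0,"wy": 0,"wz": 0,"gripper": 0.5},{"tx": -6,"ty": -2,"tz": 22,"wx": 0,"wy": 0,"wz": 0,"gripper": 0.5},{"tx": -6,"ty": -2,"tz": 32,"wx": 0,"wy": 0,"wz": 0,"gripper": 0.5},{"tx": -6,"ty": -2,"tz": 37,"wx": 0,"wy": 0,"wz": 0,"gripper": 0.5},{"tx": -6,"ty": -2,"tz": 37,"wx": 0,"wy": 0,"wz": 0,"gripper": 0.5}], grip_force=20)

```text
time: 24.8
position: [0.6094, 0.0408, 0.1428]
tool_rot: [-0.001, -3.137, 0.0]
ft_force: [-0.8, 1.0, -0.1]
grip_width: 0.499
grip_force: 0.0
```

>>> jog_arm(increments=[{"tx": 0,"ty": 0,"tz": 0,"wx": 0,"wy": 0,"wz": 0,"gripper": 0.35},{"tx": 0,"ty": 0,"tz": 0,"wx": 0,"wy": 0,"wz": 0,"gripper": 0.2},{"tx": 0,"ty": 0,"tz": 0,"wx": 0,"wy": 0,"wz": 0,"gripper": 0.05},{"tx": 0,"ty": 0,"tz": 0,"wx": 0,"wy": 0,"wz": 0,"gripper": 0.05},{"tx": 0,"ty": 0,"tz": 0,"wx": 0,"wy": 0,"wz": 0,"gripper": 0.05}])

```text
time: 25.22
position: [0.6113, 0.0409, 0.1461]
tool_rot: [0.001, 3.141, -0.0]
ft_force: [-0.1, -0.6, -0.3]
grip_width: 0.212
grip_force: 0.0
```

>>> jog_arm(increments=[{"tx": 0,"ty": 0,"tz": 0,"wx": 0,"wy": 0,"wz": 0,"gripper": 0.05},{"tx": 0,"ty": 0,"tz": 0,"wx": 0,"wy": 0,"wz": 0,"gripper": 0.05},{"tx": 6,"ty": 0,"tz": -2,"wx": 0,"wy": 0,"wz": 0,"gripper": 0.05},{"tx": 12,"ty": 0,"tz": -3,"wx": 0,"wy": 0,"wz": 0,"gripper": 0.05},{"tx": 24,"ty": -1,"tz": -5,"wx": 0,"wy": 0,"wz": 0,"gripper": 0.05}])

```text
time: 25.63
position: [0.5879, 0.04, 0.151]
tool_rot: [0.002, 3.139, 0.001]
ft_force: [2.3, 1.0, -1.1]
grip_width: 0.161
grip_force: 20.0
```

>>> jog_arm(increments=[{"tx": 12,"ty": 0,"tz": -0.5,"wx": 0,"wy": 0,"wz": 0,"gripper": 0.05},{"tx": 24,"ty": -0.5,"tz": 0,"wx": 0,"wy": 0,"wz": 0,"gripper": 0.05},{"tx": 36,"ty": -1,"tz": 2,"wx": 0,"wy": 0,"wz": 0,"gripper": 0.05},{"tx": 48,"ty": -1,"tz": 5,"wx": 0,"wy": 0,"wz": 0,"gripper": 0.05},{"tx": 59.5,"ty": -1.5,"tz": 9,"wx": 0,"wy": 0,"wz": 0,"gripper": 0.05}])

```text
time: 26.05
position: [0.5274, 0.0383, 0.1426]
tool_rot: [0.002, 3.139, -0.0]
ft_force: [2.8, -0.3, -0.6]
grip_width: 0.157
grip_force: 20.0
```

>>> jog_arm(increments=[{"tx": 11,"ty": 0,"tz": 5.5,"wx": 0,"wy": 0,"wz": 0,"gripper": 0.05},{"tx": 21,"ty": -0.5,"tz": 12,"wx": 0,"wy": 0,"wz": 0,"gripper": 0.05},{"tx": 31,"ty": -0.5,"tz": 19,"wx": 0,"wy": 0,"wz": 0,"gripper": 0.05},{"tx": 39.5,"ty": -1,"tz": 27.5,"wx": 0,"wy": 0,"wz": 0,"gripper": 0.05},{"tx": 47.5,"ty": -1,"tz": 36.5,"wx": 0,"wy": 0,"wz": 0,"gripper": 0.05}])

```text
time: 26.47
position: [0.4786, 0.037, 0.1056]
tool_rot: [-0.002, -3.141, 0.002]
ft_force: [-0.6, -1.1, 1.3]
grip_width: 0.163
grip_force: 20.0
```

>>> jog_arm(increments=[{"tx": 7,"ty": 0,"tz": 10,"wx": 0,"wy": 0,"wz": 0,"gripper": 0.05},{"tx": 13,"ty": 0,"tz": 20.5,"wx": 0,"wy": 0,"wz": 0,"gripper": 0.05},{"tx": 18,"ty": -0.5,"tz": 31.5,"wx": 0,"wy": 0,"wz": 0,"gripper": 0.05},{"tx": 21.5,"ty": -0.5,"tz": 43,"wx": 0,"wy": 0,"wz": 0,"gripper": 0.05},{"tx": 24,"ty": -0.5,"tz": 53,"wx": 0,"wy": 0,"wz": 0,"gripper": 0.05}])

```text
time: 26.88
position: [0.4544, 0.0363, 0.0507]
tool_rot: [-0.002, -3.14, 0.002]
ft_force: [-3.1, -4.2, 2.1]
grip_width: 0.162
grip_force: 20.0
```

>>> jog_arm(increments=[{"tx": 0,"ty": 0,"tz": 1,"wx": 0,"wy": 0,"wz": 0,"gripper": 0.05},{"tx": 0,"ty": 0,"tz": 2,"wx": 0,"wy": 0,"wz": 0,"gripper": 0.05},{"tx": 0,"ty": 0,"tz": 3,"wx": 0,"wy": 0,"wz": 0,"gripper": 0.05},{"tx": 0,"ty": 0,"tz": 4,"wx": 0,"wy": 0,"wz": 0,"gripper": 0.05},{"tx": 0,"ty": 0,"tz": 5,"wx": 0,"wy": 0,"wz": 0,"gripper": 0.05}])

```text
time: 27.3
position: [0.4544, 0.0364, 0.048]
tool_rot: [-0.002, -3.137, 0.002]
ft_force: [-9.9, -4.5, 16.5]
grip_width: 0.166
grip_force: 20.0
```

Force builds at the stop, so the lid looks shut. I'll open, lift away and check.

>>> jog_arm(increments=[{"tx": 0,"ty": 0,"tz": -2,"wx": 0,"wy": 0,"wz": 0,"gripper": 0.5},{"tx": 0,"ty": 0,"tz": -2,"wx": 0,"wy": 0,"wz": 0,"gripper": 0.5},{"tx": 0,"ty": 0,"tz": -2,"wx": 0,"wy": 0,"wz": 0,"gripper": 0.5},{"tx": 0,"ty": 0,"tz": -2,"wx": 0,"wy": 0,"wz": 0,"gripper": 0.5},{"tx": 0,"ty": 0,"tz": -15,"wx": 0,"wy": 0,"wz": 0,"gripper": 0.5}])

```text
time: 27.72
position: [0.4547, 0.0375, 0.0604]
tool_rot: [-0.0, -3.138, -0.001]
ft_force: [-1.0, 0.6, 0.2]
grip_width: 0.445
grip_force: 0.0
```

>>> jog_arm(increments=[{"tx": 0,"ty": 0,"tz": -35,"wx": 0,"wy": 0,"wz": 0,"gripper": 0.5},{"tx": 0,"ty": 0,"tz": -70,"wx": 0,"wy": 0,"wz": 0,"gripper": 0.5},{"tx": 0,"ty": 0,"tz": -105,"wx": 0,"wy": 0,"wz": 0,"gripper": 0.5},{"tx": 0,"ty": 0,"tz": -140,"wx": 0,"wy": 0,"wz": 0,"gripper": 0.5},{"tx": 0,"ty": 0,"tz": -140,"wx": 0,"wy": 0,"wz": 0,"gripper": 0.5}])

```text
time: 28.13
position: [0.4606, 0.0381, 0.2096]
tool_rot: [0.0, 3.128, 0.002]
ft_force: [0.5, 0.1, 0.3]
grip_width: 0.495
grip_force: 0.0
```

```bash
python3 - <<'E'
from h import *
im=vision.get_image("wrist");sc=vision.get_image("scene");sd=vision.get_image("side")
p=(.576-.12,.038,.06)
for n,i in(("scene",sc),("side",sd)): print(n,proj(i,p).round(1),proj(i,(p[0],p[1],.067)).round(1), "ft",ctrl.get_state()["ft_force"].round(1))
b=cv2.resize(sc["color"][120:220,245:375],(520,400),interpolation=cv2.INTER_CUBIC)[:,:400]
c=cv2.resize(sd["color"][120:220,215:315],(400,400),interpolation=cv2.INTER_CUBIC)
cv2.imwrite("pics/o.png",np.hstack([b,c]))
E
```

```text
scene [338.8 184.6] [339.1 181.8] ft [ 0.6 -1.   0.8]
side [316.6 168.1] [316.7 165.3] ft [ 0.6 -1.   0.8]
```

View pics/o.png

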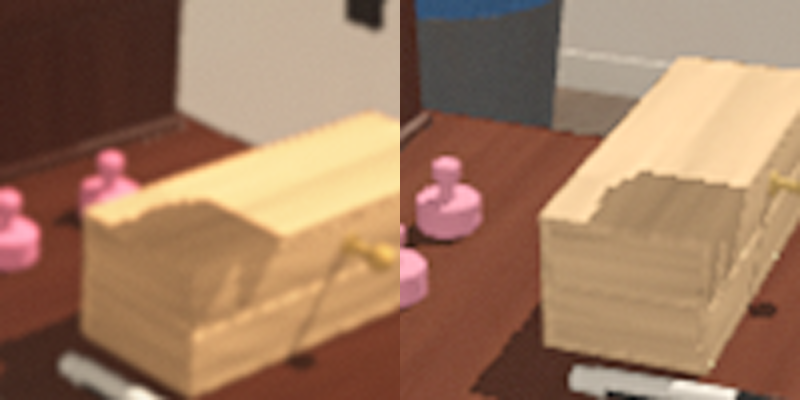

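The lid lies flush on the case with an even seam, and the knob is at the shut position. The gripper is clear, so I'm handing in.

```bash
python3 -c "
from bench import ctrl
print(ctrl.close_job())"
```

```text
the job is handed in; nothing more can be done
None
```

All four weights are upright in their own bores, the lid is shut, and the job was handed in at about 28 s on the robot's clock; the hand-in returned no verdict.

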